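Swing out the spice tray, fill it from the pin outward, swing it home

ROBOT

A 6-joint arm with a two-finger parallel gripper is mounted at the origin on a cart in front of the work surface, level with it; the furniture and walls round the work are solid. World frame = base frame: x ahead of the robot, y to its left, z up, the work surface at z = 0. Lengths are in m, angles in rad, forces in N, time in s.
With the tool pointing down it reaches from about 0.425 to 0.95 m from the base axis. Payload 3.5 kg.
Tool frame: the origin (TCP) lies between the finger pads; the fingertips stand 25 mm ahead of it and the grasp point (between the pads) lies 6 mm ahead of it (ctrl.finger_overhang is the distance from the TCP to the fingertips, in m); x points along the fingers, y is the direction in which the jaws open and shut, and the axes are right-handed (so a half turn about x gives the same grasp; the last joint's range is limited). The gripper opens to 85 mm and grips with 20 to 120 N. Pads are 22 mm wide; open, the fingers measure 114 mm over their backs; the gripper's body (76 mm by 85 mm) begins 54 mm behind the grasp point. The pads swing forward as they close: fully open they stand 13 mm farther back than shut.
Start: joints at [-1.412, 0.286, 1.577, -0, 1.279, -0.15], TCP at [0.205, -0.643, 0.256] pointing down, gripper open.
Joint ranges: [-2.77, 2.77], [-0.9, 2.22], [0.21, 2.48], [-1.53, 4.67], [0.24, 2.81], [-2.84, 2.84]. Speed limits (rad/s): [2.79, 2.79, 3.14, 3.14, 3.14, 3.14].

INTERFACE

Orientations are given as a unit quaternion [x, y, z, w].
In Python, from plant import ctrl gives the robot as it stands.
- The arm moves only by the tool play_rows, never from a script. Its argument "targets" is a list of rows, each an object with "delta_pos": the shift along the world's x, y, z normalised to -1 to 1, where 1 is 1000 mm, a list of three; "delta_rot": the turn, a rotation vector about the world's x, y, z normalised to -1 to 1, where 1 is pi rad, a list of three; "claw": the finger opening in mm, from 0 to 85.4. In form: [{"delta_pos": [tx, ty, tz], "delta_rot": [wx, wy, wz], "claw": claw}, ...]. A call has 1 to 20 rows; each row is the pose to reach, as a shift and turn from the pose measured when the call began, turning the shorter way round; what a row does not reach only later rows make up. A row lasts 1/12 s, in which the tool goes at most 41.7 mm and 7.16 degrees, less where a joint would pass 70% of its speed; a pose out of reach is approached as far as the arm can. A call with a number of a shift or a turn outside -1 to 1 is refused whole. A call with a gripper value outside its range is refused whole. The fingers move at their own pace and stop on an object; "newtons" is the grip in N (left out, the last holds). Time passes only in rows, so rows that repeat a pose let the fingers close. It gives the time, the measured TCP pose, the force and the opening at its end, in the units of the state.
- ctrl.get_state(): the state, without advancing time (a new reading comes with each control period).
- ctrl.read_camera(name): name is "scene" or "top" or "wrist"; returns the picture (384x512x3 uint8, blue, green, red); there is no depth.
- ctrl.calibration(name): a dict with "fx", "fy", "cx", "cy" (pixels), "k1" (the pictures are not rectified: a ray, as slopes to the right and down, at radius r is drawn at 1 + k1 r^2 times it, then the intrinsics apply), "camera_from_world" (4x4, takes a point from world to camera coordinates). Camera axes: x right, y down, z forward; pixel columns grow to the right and rows downward; lengths in m; the calibration is good to about 2 mm. A picture is of the moment at which its call begins: read the wrist's pose just before it. calibration takes no time and is no camera call; for the wrist camera it gives the pose at the moment of the call.
- ctrl.sign_off(): hands the job in, once; it reports no verdict.
The state is a dict: "time": time; "qpos": joint angles; "dq": joint speeds; "joint_efforts": joint torques, N m; "eef_pos": TCP position; "tcp_rot": TCP orientation; "contact_force": force on the tool from outside, world axes, zero at the start; "wrist_torque": the same for the moment, N m; "opening": opening from 0.0 (shut) to 1.0 (fully open).
Only numpy, scipy, OpenCV 4.12 (cv2) and the standard library are available. Lean on these libraries where they do the work, as an engineer would, in place of code of your own. Each camera call takes 0.05 s, during which the arm holds its last target. There are 200 camera calls.

TASK

Put the loose spice jars away: push the spice tray's knob end so that the tray swings on its pin well out from under the shelf, then stand every spice jar upright in a pocket of its own, filling the pockets one after another in their order from the pin outward (one stud, two studs, ...) with none left empty between. Then push the loaded tray gently back round its pin until it is fully home against the bumpers under the shelf, all jars still standing in their pockets. Leave the salt shaker, the mug and the lemon where they are.

Things in the scene. Friction and masses are not known exactly. Their poses are not given: they have to be found in the camera images.
- spice_shelf: Fixed wooden shelf. Origin: foot of the upright brass pivot pin (16 mm thick, 42 mm tall with a wider head) at its front corner. Own -x runs along it from the pin to the robot's side, -y out of the open side. Top board x +53..-247, y +12..+82, z 145..159 mm, things on it up to z 280. Back panel at y 69..79 mm with two rubber bumpers the tray meets at home. The tray's knob end sticks out at -x.
- swing_tray: Loose flat tray, 0.7 kg, its eye (20 mm bore) round the pin: a push of 1 to 5 N on its knob end swings it; it stays where left. Origin: underside, eye centre (2 mm play). Own -x: pin to knob end. Floor x -20..-353, y -6..+60 mm, walls to z 60. Home: yaw equals the shelf's; swinging out its yaw grows; about 0.8 (0.72 to 0.95) rad out is clear for loading. Starts 0 to 0.15 rad out.
- tray_knob (a point): Middle of the upright brass knob near the tray's free end, 330 mm from the pin along the tray (tray x -330, y +27 mm). 20 to 30 mm thick, from z = 8 to 64 mm; the point is 35 mm above the tray's underside. It can be pushed either way round the pin, with free worktop on both sides. Axes as the tray.
- pocket1 (a point): Centre of the floor of the tray's pocket 1 (the one nearest the pin, marked with one brass stud), 102 mm along the tray from the pin. Pocket: 50 mm square, rails 52 mm and dividers 46 mm high above this floor, floor 8 mm above the worktop. Axes as the tray.
- pocket2 (a point): Centre of the floor of the tray's pocket 2 (the second from the pin, two studs), 156 mm along the tray from the pin. Pocket: 50 mm square, rails 52 mm and dividers 46 mm high above this floor, floor 8 mm above the worktop. Axes as the tray.
- pocket3 (a point): Centre of the floor of the tray's pocket 3 (the third from the pin, three studs), 210 mm along the tray from the pin. Pocket: 50 mm square, rails 52 mm and dividers 46 mm high above this floor, floor 8 mm above the worktop. Axes as the tray.
- pocket4 (a point): Centre of the floor of the tray's pocket 4 (the outermost, next to the knob, four studs), 264 mm along the tray from the pin. Pocket: 50 mm square, rails 52 mm and dividers 46 mm high above this floor, floor 8 mm above the worktop. Axes as the tray.
- jar1 (a point): Centre (53 mm above its foot) of a glass spice jar with a red cap and a black label: 45 mm diameter, 106 mm tall, 0.11 kg (varies), cap 21 mm high at the top; z axis up along the jar. It starts upright on the worktop. Any jar fits any pocket. Not every jar is there in every run (3 or 4 are).
- jar2 (a point): Centre (53 mm above its foot) of a glass spice jar with a red cap and a green label: 45 mm diameter, 106 mm tall, 0.11 kg (varies), cap 21 mm high at the top; z axis up along the jar. It starts upright on the worktop. Any jar fits any pocket. Not every jar is there in every run (3 or 4 are).
- jar3 (a point): Centre (53 mm above its foot) of a glass spice jar with a red cap and a brown label: 45 mm diameter, 106 mm tall, 0.11 kg (varies), cap 21 mm high at the top; z axis up along the jar. It starts upright on the worktop. Any jar fits any pocket. Not every jar is there in every run (3 or 4 are).
- jar4 (a point): Centre (53 mm above its foot) of a glass spice jar with a red cap and a green label: 45 mm diameter, 106 mm tall, 0.11 kg (varies), cap 21 mm high at the top; z axis up along the jar. It starts upright on the worktop. Any jar fits any pocket. Not every jar is there in every run (3 or 4 are).
- jar5 (a point): Centre (53 mm above its foot) of a glass spice jar with a red cap and a brown label: 45 mm diameter, 106 mm tall, 0.11 kg (varies), cap 21 mm high at the top; z axis up along the jar. It starts upright on the worktop. Any jar fits any pocket. Not every jar is there in every run (3 or 4 are).
- salt_mid (a point): Centre (45 mm above its foot) of the glass salt shaker with a grey dome top, 44 mm diameter, 90 mm tall, standing among the jars. A bystander: leave it alone.
- mug_mid (a point): Centre (46 mm above its foot) of the beige mug, 83 mm wide and 93 mm tall, behind the jars. A bystander. (The wall cabinet's lower edge hangs 0.47 m over the worktop from x = 0.58 m on, everywhere right of y = 0; keep the wrist clear of it.)
- lemon_mid (a point): Centre of the loose lemon, about 83 x 58 mm, at the back. A bystander.
Mind the look-alikes: they are no part of the job. What is shaped like the part that bears jar5 but orange, purple or turquoise is not meant.

How it is judged:
On the way, in this order (a step that is already met when the one before it is completed fails the run):
1. the tray is swung out from under the shelf (at least 0.70 rad from home) (angle between the x axis of swing_tray and the x axis of spice_shelf, either way round above 0.7 rad and y of tray_knob in the frame of spice_shelf below -0.15 m), for 0.2 s.
2. a jar stands in pocket 1, the one next to the pin (((horizontal distance between jar1 and pocket1 below 0.012 m and z of jar1 in the frame of pocket1 below 0.059 m and angle between jar1's own z axis and vertical below 0.12 rad) or (horizontal distance between jar2 and pocket1 below 0.012 m and z of jar2 in the frame of pocket1 below 0.059 m and angle between jar2's own z axis and vertical below 0.12 rad) or (horizontal distance between jar3 and pocket1 below 0.012 m and z of jar3 in the frame of pocket1 below 0.059 m and angle between jar3's own z axis and vertical below 0.12 rad) or (horizontal distance between jar4 and pocket1 below 0.012 m and z of jar4 in the frame of pocket1 below 0.059 m and angle between jar4's own z axis and vertical below 0.12 rad) or (horizontal distance between jar5 and pocket1 below 0.012 m and z of jar5 in the frame of pocket1 below 0.059 m and angle between jar5's own z axis and vertical below 0.12 rad))), for 0.2 s.
3. a jar stands in pocket 2 (((horizontal distance between jar1 and pocket2 below 0.012 m and z of jar1 in the frame of pocket2 below 0.059 m and angle between jar1's own z axis and vertical below 0.12 rad) or (horizontal distance between jar2 and pocket2 below 0.012 m and z of jar2 in the frame of pocket2 below 0.059 m and angle between jar2's own z axis and vertical below 0.12 rad) or (horizontal distance between jar3 and pocket2 below 0.012 m and z of jar3 in the frame of pocket2 below 0.059 m and angle between jar3's own z axis and vertical below 0.12 rad) or (horizontal distance between jar4 and pocket2 below 0.012 m and z of jar4 in the frame of pocket2 below 0.059 m and angle between jar4's own z axis and vertical below 0.12 rad) or (horizontal distance between jar5 and pocket2 below 0.012 m and z of jar5 in the frame of pocket2 below 0.059 m and angle between jar5's own z axis and vertical below 0.12 rad))), for 0.2 s.
4. a jar stands in pocket 3, pocket 4 still empty (((horizontal distance between jar1 and pocket3 below 0.012 m and z of jar1 in the frame of pocket3 below 0.059 m and angle between jar1's own z axis and vertical below 0.12 rad) or (horizontal distance between jar2 and pocket3 below 0.012 m and z of jar2 in the frame of pocket3 below 0.059 m and angle between jar2's own z axis and vertical below 0.12 rad) or (horizontal distance between jar3 and pocket3 below 0.012 m and z of jar3 in the frame of pocket3 below 0.059 m and angle between jar3's own z axis and vertical below 0.12 rad) or (horizontal distance between jar4 and pocket3 below 0.012 m and z of jar4 in the frame of pocket3 below 0.059 m and angle between jar4's own z axis and vertical below 0.12 rad) or (horizontal distance between jar5 and pocket3 below 0.012 m and z of jar5 in the frame of pocket3 below 0.059 m and angle between jar5's own z axis and vertical below 0.12 rad)) and not ((horizontal distance between jar1 and pocket4 below 0.012 m and z of jar1 in the frame of pocket4 below 0.059 m and angle between jar1's own z axis and vertical below 0.12 rad) or (horizontal distance between jar2 and pocket4 below 0.012 m and z of jar2 in the frame of pocket4 below 0.059 m and angle between jar2's own z axis and vertical below 0.12 rad) or (horizontal distance between jar3 and pocket4 below 0.012 m and z of jar3 in the frame of pocket4 below 0.059 m and angle between jar3's own z axis and vertical below 0.12 rad) or (horizontal distance between jar4 and pocket4 below 0.012 m and z of jar4 in the frame of pocket4 below 0.059 m and angle between jar4's own z axis and vertical below 0.12 rad) or (horizontal distance between jar5 and pocket4 below 0.012 m and z of jar5 in the frame of pocket4 below 0.059 m and angle between jar5's own z axis and vertical below 0.12 rad))), for 0.2 s.
At the end, for the whole second after the job is handed in: Tray flat on its pin, within 0.05 rad of home, at rest; every spice jar present stands upright (0.12 rad) on a pocket floor, within 12 mm of its centre; pockets 1 to 3 filled (4 too if four jars); salt shaker, mug and lemon within 30 mm of their start (angle between the x axis of swing_tray and the x axis of spice_shelf, either way round below 0.05 rad and y of tray_knob in the frame of spice_shelf above 0 m and height (world z) of tray_knob below 0.041 m and horizontal distance between swing_tray and spice_shelf below 0.006 m and ((horizontal distance between jar1 and pocket1 below 0.012 m and z of jar1 in the frame of pocket1 below 0.059 m and angle between jar1's own z axis and vertical below 0.12 rad) or (horizontal distance between jar1 and pocket2 below 0.012 m and z of jar1 in the frame of pocket2 below 0.059 m and angle between jar1's own z axis and vertical below 0.12 rad) or (horizontal distance between jar1 and pocket3 below 0.012 m and z of jar1 in the frame of pocket3 below 0.059 m and angle between jar1's own z axis and vertical below 0.12 rad) or (horizontal distance between jar1 and pocket4 below 0.012 m and z of jar1 in the frame of pocket4 below 0.059 m and angle between jar1's own z axis and vertical below 0.12 rad)) and ((horizontal distance between jar2 and pocket1 below 0.012 m and z of jar2 in the frame of pocket1 below 0.059 m and angle between jar2's own z axis and vertical below 0.12 rad) or (horizontal distance between jar2 and pocket2 below 0.012 m and z of jar2 in the frame of pocket2 below 0.059 m and angle between jar2's own z axis and vertical below 0.12 rad) or (horizontal distance between jar2 and pocket3 below 0.012 m and z of jar2 in the frame of pocket3 below 0.059 m and angle between jar2's own z axis and vertical below 0.12 rad) or (horizontal distance between jar2 and pocket4 below 0.012 m and z of jar2 in the frame of pocket4 below 0.059 m and angle between jar2's own z axis and vertical below 0.12 rad)) and ((horizontal distance between jar3 and pocket1 below 0.012 m and z of jar3 in the frame of pocket1 below 0.059 m and angle between jar3's own z axis and vertical below 0.12 rad) or (horizontal distance between jar3 and pocket2 below 0.012 m and z of jar3 in the frame of pocket2 below 0.059 m and angle between jar3's own z axis and vertical below 0.12 rad) or (horizontal distance between jar3 and pocket3 below 0.012 m and z of jar3 in the frame of pocket3 below 0.059 m and angle between jar3's own z axis and vertical below 0.12 rad) or (horizontal distance between jar3 and pocket4 below 0.012 m and z of jar3 in the frame of pocket4 below 0.059 m and angle between jar3's own z axis and vertical below 0.12 rad)) and ((horizontal distance between jar4 and pocket1 below 0.012 m and z of jar4 in the frame of pocket1 below 0.059 m and angle between jar4's own z axis and vertical below 0.12 rad) or (horizontal distance between jar4 and pocket2 below 0.012 m and z of jar4 in the frame of pocket2 below 0.059 m and angle between jar4's own z axis and vertical below 0.12 rad) or (horizontal distance between jar4 and pocket3 below 0.012 m and z of jar4 in the frame of pocket3 below 0.059 m and angle between jar4's own z axis and vertical below 0.12 rad) or (horizontal distance between jar4 and pocket4 below 0.012 m and z of jar4 in the frame of pocket4 below 0.059 m and angle between jar4's own z axis and vertical below 0.12 rad)) and ((horizontal distance between jar5 and pocket1 below 0.012 m and z of jar5 in the frame of pocket1 below 0.059 m and angle between jar5's own z axis and vertical below 0.12 rad) or (horizontal distance between jar5 and pocket2 below 0.012 m and z of jar5 in the frame of pocket2 below 0.059 m and angle between jar5's own z axis and vertical below 0.12 rad) or (horizontal distance between jar5 and pocket3 below 0.012 m and z of jar5 in the frame of pocket3 below 0.059 m and angle between jar5's own z axis and vertical below 0.12 rad) or (horizontal distance between jar5 and pocket4 below 0.012 m and z of jar5 in the frame of pocket4 below 0.059 m and angle between jar5's own z axis and vertical below 0.12 rad)) and ((horizontal distance between jar1 and pocket1 below 0.012 m and z of jar1 in the frame of pocket1 below 0.059 m and angle between jar1's own z axis and vertical below 0.12 rad) or (horizontal distance between jar2 and pocket1 below 0.012 m and z of jar2 in the frame of pocket1 below 0.059 m and angle between jar2's own z axis and vertical below 0.12 rad) or (horizontal distance between jar3 and pocket1 below 0.012 m and z of jar3 in the frame of pocket1 below 0.059 m and angle between jar3's own z axis and vertical below 0.12 rad) or (horizontal distance between jar4 and pocket1 below 0.012 m and z of jar4 in the frame of pocket1 below 0.059 m and angle between jar4's own z axis and vertical below 0.12 rad) or (horizontal distance between jar5 and pocket1 below 0.012 m and z of jar5 in the frame of pocket1 below 0.059 m and angle between jar5's own z axis and vertical below 0.12 rad)) and ((horizontal distance between jar1 and pocket2 below 0.012 m and z of jar1 in the frame of pocket2 below 0.059 m and angle between jar1's own z axis and vertical below 0.12 rad) or (horizontal distance between jar2 and pocket2 below 0.012 m and z of jar2 in the frame of pocket2 below 0.059 m and angle between jar2's own z axis and vertical below 0.12 rad) or (horizontal distance between jar3 and pocket2 below 0.012 m and z of jar3 in the frame of pocket2 below 0.059 m and angle between jar3's own z axis and vertical below 0.12 rad) or (horizontal distance between jar4 and pocket2 below 0.012 m and z of jar4 in the frame of pocket2 below 0.059 m and angle between jar4's own z axis and vertical below 0.12 rad) or (horizontal distance between jar5 and pocket2 below 0.012 m and z of jar5 in the frame of pocket2 below 0.059 m and angle between jar5's own z axis and vertical below 0.12 rad)) and ((horizontal distance between jar1 and pocket3 below 0.012 m and z of jar1 in the frame of pocket3 below 0.059 m and angle between jar1's own z axis and vertical below 0.12 rad) or (horizontal distance between jar2 and pocket3 below 0.012 m and z of jar2 in the frame of pocket3 below 0.059 m and angle between jar2's own z axis and vertical below 0.12 rad) or (horizontal distance between jar3 and pocket3 below 0.012 m and z of jar3 in the frame of pocket3 below 0.059 m and angle between jar3's own z axis and vertical below 0.12 rad) or (horizontal distance between jar4 and pocket3 below 0.012 m and z of jar4 in the frame of pocket3 below 0.059 m and angle between jar4's own z axis and vertical below 0.12 rad) or (horizontal distance between jar5 and pocket3 below 0.012 m and z of jar5 in the frame of pocket3 below 0.059 m and angle between jar5's own z axis and vertical below 0.12 rad)) and linear speed of swing_tray below 0.02 m/s and distance of each of salt_mid, mug_mid, lemon_mid from where it was at the start of the episode below 0.03 m); the robot touches nothing.
It fails at once if the salt shaker, the mug or the lemon is pushed more than 30 mm away (distance of any of salt_mid, mug_mid, lemon_mid from where it was at the start of the episode above 0.03 m).
Of spice_jar_1, spice_jar_2, spice_jar_3, spice_jar_4, spice_jar_5 only 3 to 4 are there at a start; the rules pass over those that are not, and their reading is None.
At some moment in a run one of swing_tray may be knocked a few centimetres aside while the robot is not near it.
Once in a run the grip may slacken for a moment while it holds something.
It also fails if it takes over 192 s, if anything falls off the work surface, if the arm or the gripper's body presses on something with over 40 N, if the wrist force passes 120 N, or if a joint passes its speed limit or range.

## Working session

There is one attempt and no reset: what is moved stays moved. The work goes in short steps, Python scripts to look and compute and a tool call to move; the robot and the scene stay as the last step left them, time stands still between calls to the robot, and variables do not carry over. Pictures are saved under pics/ and viewed, about 12 in all and at most 16, crops included, and the job is handed in when it is done.

Besides the shell and the picture viewer there is one more tool, called by a JSON object that holds its "method" and its "body". play_rows: Moves the arm, as the interface text tells. Its arguments: {"type":"object","properties":{"targets":{"type":"array"},"newtons":{"type":"number"}},"required":["targets"]}

```bash
ls; mkdir -p pics; cat > h.py <<'E'
import numpy as np, cv2
from plant import ctrl
def snap(n,f=None):
    c=ctrl.calibration(n); im=ctrl.read_camera(n)
    if f: cv2.imwrite('pics/'+f,im)
    return im,c
def proj(c,P):
    T=np.array(c['camera_from_world']); p=T[:3,:3]@np.array(P,float)+T[:3,3]
    s=p[:2]/p[2]; s=s*(1+c['k1']*(s@s)); return np.array([c['fx']*s[0]+c['cx'],c['fy']*s[1]+c['cy']])
def ray(c,u,v):
    d=np.array([(u-c['cx'])/c['fx'],(v-c['cy'])/c['fy']]); s=d.copy()
    for _ in range(20): s=d/(1+c['k1']*(s@s))
    T=np.array(c['camera_from_world']); R=T[:3,:3]
    return -R.T@T[:3,3], R.T@np.array([s[0],s[1],1])
def onz(c,u,v,z):
    o,d=ray(c,u,v); return o+d*(z-o[2])/d[2]
E
python3 - <<'E'
from h import *
print(ctrl.get_state())
for n in('scene','top'):
    im,c=snap(n,n+'0.png'); o,d=ray(c,256,192); print(n,o.round(3),d.round(3),c['fx'])
a=cv2.imread('pics/scene0.png');b=cv2.imread('pics/top0.png')
E
```

```text
pics
{'time': 0.0, 'qpos': array([-1.41201507e+00,  2.87186420e-01,  1.57818843e+00,  1.76744320e-05,
        1.27860000e+00, -1.50012391e-01]), 'dq': array([-0.00011393,  0.0021388 , -0.0027918 , -0.00067103, -0.00044055,
        0.00108612]), 'joint_efforts': array([ 8.69789219e-04, -4.05976975e+01, -2.92626143e+01, -1.30719081e-04,
        5.72855279e-03,  2.35936049e-06]), 'eef_pos': array([ 0.20506647, -0.6424637 ,  0.25492709]), 'tcp_rot': array([ 0.69869744,  0.10958219, -0.69869286,  0.10789768]), 'contact_force': array([ 0.58381012,  0.36916576, -0.29069988]), 'wrist_torque': array([-0.02725281,  0.03308506,  0.02480051]), 'opening': 0.9999626709652504}
scene [ 0.391 -0.85   1.054] [ 0.115  0.643 -0.758] 452.3289361439475
top [ 0.353 -0.02   1.248] [ 0.168  0.016 -0.986] 381.1245552250108
```

View pics/scene0.png

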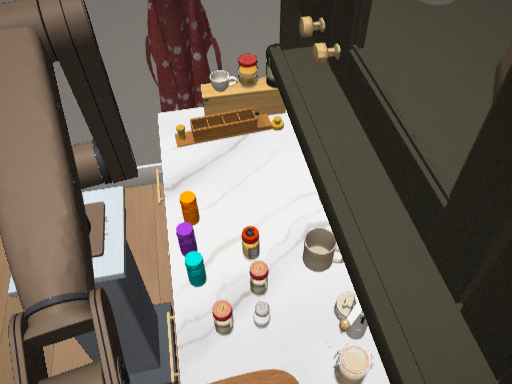

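View pics/top0.png

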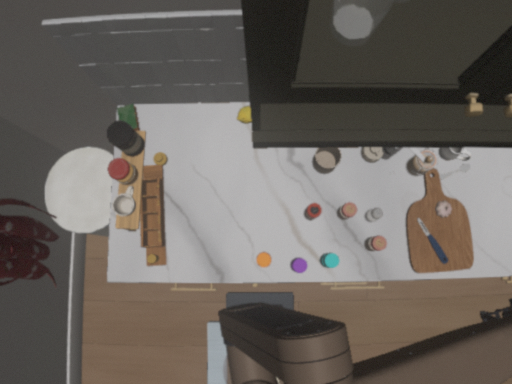

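```bash
python3 - <<'E'
from h import *
im=cv2.imread('pics/top0.png');c=ctrl.calibration('top')
s=cv2.imread('pics/scene0.png');cs=ctrl.calibration('scene')
for n,u,v,z in [('jA',313,211,.106),('jB',348,210,.106),('jC',378,243,.106),('salt',376,214,.09),('mug',326,158,.093),('lemon',247,115,.03),('orange',264,259,.1),('pur',300,265,.1),('turq',331,261,.1),('pin',160,158,.042),('knob',151,259,.064)]:
    print(n,onz(c,u,v,z).round(3))
for n,u,v,z in [('jA',251,231,.106),('jB',260,268,.106),('jC',222,306,.106),('salt',262,306,.09),('pin',278,121,.042),('knob',181,130,.064)]: print('s',n,onz(cs,u,v,z).round(3))
a=cv2.resize(im[95:285,95:285],(570,570),interpolation=2)
b=cv2.resize(s[90:340,150:370],(528,600),interpolation=2)
cv2.imwrite('pics/c1.png',cv2.resize(im[130:290,250:410],(600,600),interpolation=2))
cv2.imwrite('pics/tray.png',a)
E
```

```text
jA [ 0.487 -0.173  0.106]
jB [ 0.489 -0.28   0.106]
jC [ 0.388 -0.366  0.106]
salt [ 0.477 -0.37   0.09 ]
mug [ 0.655 -0.221  0.093]
lemon [0.824 0.028 0.03 ]
orange [ 0.346 -0.024  0.1  ]
pur [ 0.327 -0.13   0.1  ]
turq [ 0.338 -0.223  0.1  ]
pin [0.676 0.315 0.042]
knob [0.347 0.327 0.064]
s jA [ 0.497 -0.174  0.106]
s jB [ 0.497 -0.286  0.106]
s jC [ 0.393 -0.366  0.106]
s salt [ 0.483 -0.377  0.09 ]
s pin [0.681 0.305 0.042]
s knob [0.353 0.304 0.064]
```

View pics/tray.png

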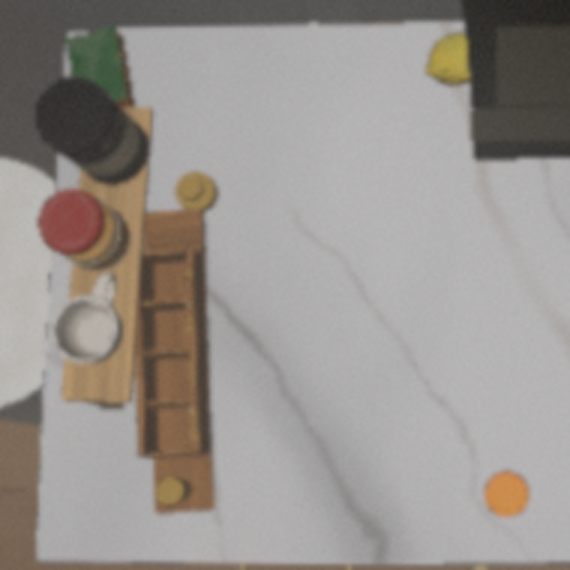

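View pics/c1.png

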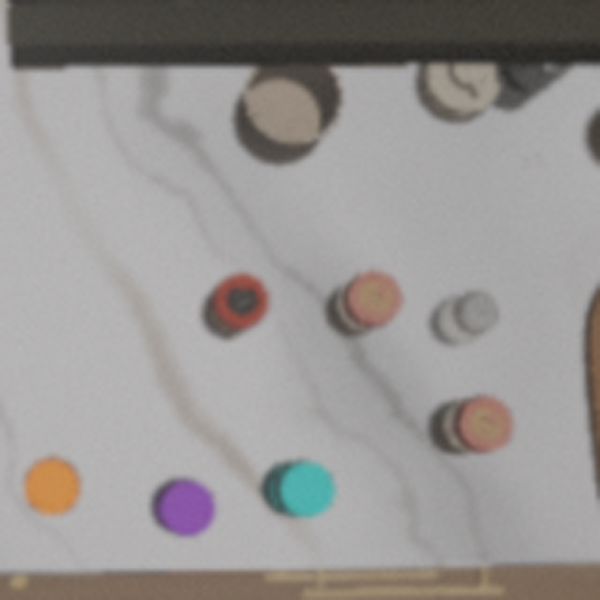

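{"method": "play_rows", "body": {"targets": [{"delta_pos": [0.06,0.09,0.045],"delta_rot": [0,0,0.1],"claw": 85},{"delta_pos": [0.245,0.362,0.1],"delta_rot": [0,0,0.402],"claw": 85},{"delta_pos": [0.245,0.362,0.1],"delta_rot": [0,0,0.402],"claw": 85},{"delta_pos": [0.245,0.362,0.1],"delta_rot": [0,0,0.402],"claw": 85},{"delta_pos": [0.245,0.362,0.1],"delta_rot": [0,0,0.402],"claw": 85},{"delta_pos": [0.245,0.362,0.1],"delta_rot": [0,0,0.402],"claw": 85},{"delta_pos": [0.245,0.362,0.1],"delta_rot": [0,0,0.402],"claw": 85},{"delta_pos": [0.245,0.362,0.1],"delta_rot": [0,0,0.402],"claw": 85},{"delta_pos": [0.245,0.362,0.1],"delta_rot": [0,0,0.402],"claw": 85},{"delta_pos": [0.245,0.362,0.1],"delta_rot": [0,0,0.402],"claw": 85},{"delta_pos": [0.245,0.362,0.1],"delta_rot": [0,0,0.402],"claw": 85},{"delta_pos": [0.245,0.362,0.1],"delta_rot": [0,0,0.402],"claw": 85},{"delta_pos": [0.245,0.362,0.1],"delta_rot": [0,0,0.402],"claw": 85},{"delta_pos": [0.245,0.362,0.1],"delta_rot": [0,0,0.402],"claw": 85},{"delta_pos": [0.245,0.362,0.1],"delta_rot": [0,0,0.402],"claw": 85},{"delta_pos": [0.245,0.362,0.1],"delta_rot": [0,0,0.402],"claw": 85}]}}

```text
time: 1.43
eef_pos: [0.4493, -0.2814, 0.3542]
tcp_rot: [0.5, 0.501, -0.501, 0.499]
contact_force: [0.3, 0.2, 0.2]
opening: 0.996
```

```bash
python3 - <<'E'
from h import *
im,c=snap('wrist','w1.png'); o,d=ray(c,256,192); print(o.round(3),d.round(3),ctrl.get_state()['eef_pos'],c['fx'])
im,_=snap('scene','s1.png')
E
```

```text
[ 0.449 -0.204  0.471] [-0.007 -0.296 -0.955] [ 0.44936913 -0.28146303  0.3543627 ] 266.24109653489467
```

View pics/w1.png

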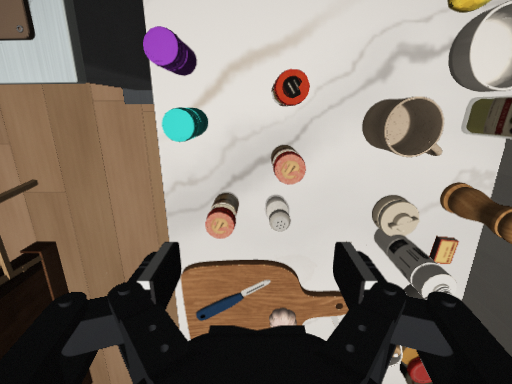

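```bash
python3 - <<'E'
from h import *
im=cv2.imread('pics/w1.png');c=ctrl.calibration('wrist')
print(onz(c,420,368,.1).round(3),onz(c,420,368,.03).round(3))
hsv=cv2.cvtColor(im,cv2.COLOR_BGR2HSV)
m=(((hsv[...,0]<12)|(hsv[...,0]>172))&(hsv[...,1]>90)&(hsv[...,2]>110)).astype('uint8')
n,l,st,ce=cv2.connectedComponentsWithStats(m)
for i in range(1,n):
    if st[i,4]>80: print(st[i],ce[i].round(1),onz(c,*ce[i],.106).round(4))
print('salt',onz(c,279,220,.085).round(3))
a=cv2.imread('pics/top0.png')[125:185,380:480]; b=im[330:384,370:470]
cv2.imwrite('pics/x.png',np.vstack([cv2.resize(a,(500,300)),cv2.resize(b,(500,270))]))
E
```

```text
[ 0.752 -0.664  0.1  ] [ 0.809 -0.751  0.03 ]
[274  69  36  37 637] [292.3  86.5] [ 0.4936 -0.176   0.106 ]
[274 154  32  30 487] [289.8 168.4] [ 0.4941 -0.2828  0.106 ]
[206 212  28  26 386] [219.6 224.3] [ 0.3921 -0.3679  0.106 ]
[410 362  22  22 295] [419.8 374. ] [ 0.7497 -0.6714  0.106 ]
salt [ 0.483 -0.37   0.085]
```

View pics/x.png

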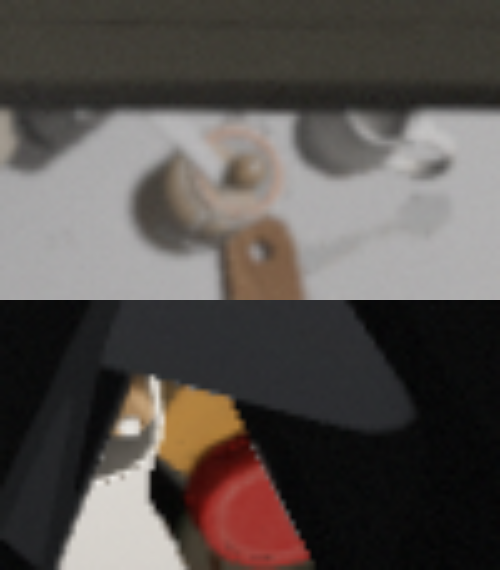

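{"method": "play_rows", "body": {"targets": [{"delta_pos": [0.04,0.28,0],"delta_rot": [0,0,0],"claw": 0},{"delta_pos": [0.04,0.28,0],"delta_rot": [0,0,0],"claw": 0},{"delta_pos": [0.04,0.28,0],"delta_rot": [0,0,0],"claw": 0},{"delta_pos": [0.04,0.28,0],"delta_rot": [0,0,0],"claw": 0},{"delta_pos": [0.04,0.28,0],"delta_rot": [0,0,0],"claw": 0},{"delta_pos": [0.04,0.28,0],"delta_rot": [0,0,0],"claw": 0},{"delta_pos": [0.04,0.28,0],"delta_rot": [0,0,0],"claw": 0},{"delta_pos": [-0.09,0.66,-0.02],"delta_rot": [0,0,0],"claw": 0},{"delta_pos": [-0.09,0.66,-0.02],"delta_rot": [0,0,0],"claw": 0},{"delta_pos": [-0.09,0.66,-0.02],"delta_rot": [0,0,0],"claw": 0},{"delta_pos": [-0.09,0.66,-0.02],"delta_rot": [0,0,0],"claw": 0},{"delta_pos": [-0.09,0.66,-0.02],"delta_rot": [0,0,0],"claw": 0},{"delta_pos": [-0.09,0.66,-0.02],"delta_rot": [0,0,0],"claw": 0},{"delta_pos": [-0.09,0.66,-0.02],"delta_rot": [0,0,0],"claw": 0},{"delta_pos": [-0.09,0.66,-0.02],"delta_rot": [0,0,0],"claw": 0},{"delta_pos": [-0.09,0.66,-0.02],"delta_rot": [0,0,0],"claw": 0},{"delta_pos": [-0.09,0.66,-0.02],"delta_rot": [0,0,0],"claw": 0},{"delta_pos": [-0.09,0.66,-0.02],"delta_rot": [0,0,0],"claw": 0},{"delta_pos": [-0.09,0.66,-0.02],"delta_rot": [0,0,0],"claw": 0}]}}

```text
time: 3.12
eef_pos: [0.3591, 0.3792, 0.334]
tcp_rot: [0.499, 0.501, -0.501, 0.499]
contact_force: [0.5, -0.6, -0.5]
opening: 0.003
```

```bash
python3 - <<'E'
from h import *
im,c=snap('wrist','w2.png'); o,d=ray(c,256,192); print(o.round(3),d.round(3),ctrl.get_state()['eef_pos'])
E
```

```text
[0.359 0.457 0.451] [-0.007 -0.297 -0.955] [0.35962127 0.3783593  0.3341516 ]
```

View pics/w2.png

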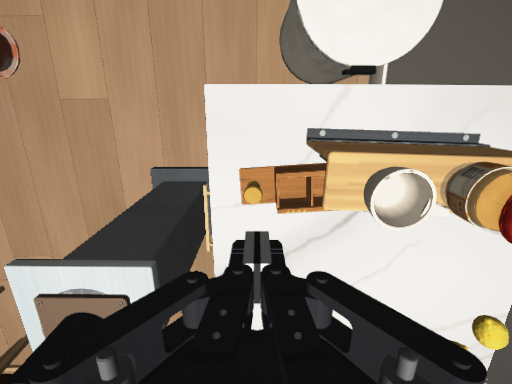

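```bash
python3 - <<'E'
from h import *
c=ctrl.calibration('wrist')
im=cv2.imread('pics/w2.png')
for n,u,v,z in [('knobtop',252,192,.064),('trayNWtop',241,168,.008),('SW',242,205,.008),('wallback L',275,166,.06),('wallfront L',277,213,.06),('wallfront R',325,209,.06),('shelf front L',325,209,.145),('shelfback R',478,142,.1),('panel L',308,130,.1),('fingertip',257,235,.31)]: print(n,onz(c,u,v,z).round(3))
cv2.imwrite('pics/w2c.png',cv2.resize(im[120:260,200:400],(800,560),interpolation=2))
E
```

```text
knobtop [0.351 0.335 0.064]
trayNWtop [0.331 0.361 0.008]
SW [0.331 0.294 0.008]
wallback L [0.385 0.375 0.06 ]
wallfront L [0.39 0.3  0.06]
wallfront R [0.465 0.306 0.06 ]
shelf front L [0.442 0.339 0.145]
shelfback R [0.649 0.415 0.1  ]
panel L [0.424 0.43  0.1  ]
fingertip [0.359 0.386 0.31 ]
```

View pics/w2c.png

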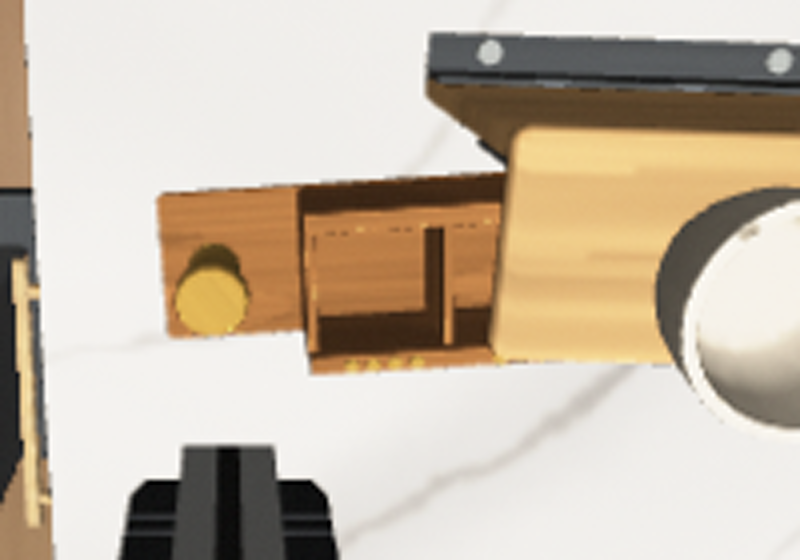

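{"method": "play_rows", "body": {"targets": [{"delta_pos": [-0.008,0.012,-0.04],"delta_rot": [-0.02,0.03,0],"claw": 0},{"delta_pos": [-0.008,0.012,-0.08],"delta_rot": [-0.03,0.05,0],"claw": 0},{"delta_pos": [-0.008,0.012,-0.12],"delta_rot": [-0.035,0.065,0],"claw": 0},{"delta_pos": [-0.008,0.012,-0.16],"delta_rot": [-0.035,0.065,0],"claw": 0},{"delta_pos": [-0.008,0.012,-0.2],"delta_rot": [-0.035,0.065,0],"claw": 0},{"delta_pos": [-0.008,0.012,-0.24],"delta_rot": [-0.035,0.065,0],"claw": 0},{"delta_pos": [-0.008,0.012,-0.265],"delta_rot": [-0.035,0.065,0],"claw": 0},{"delta_pos": [-0.008,0.012,-0.275],"delta_rot": [-0.035,0.065,0],"claw": 0},{"delta_pos": [-0.008,0.012,-0.275],"delta_rot": [-0.035,0.065,0],"claw": 0},{"delta_pos": [-0.008,0.012,-0.275],"delta_rot": [-0.035,0.065,0],"claw": 0}]}}

```text
time: 4.0
eef_pos: [0.3529, 0.39, 0.0601]
tcp_rot: [-0.418, -0.52, 0.576, -0.472]
contact_force: [0.2, 0.4, 1.2]
opening: -0.002
```

{"method": "play_rows", "body": {"targets": [{"delta_pos": [-0.001,-0.012,0],"delta_rot": [0,0,0],"claw": 0},{"delta_pos": [-0.002,-0.022,0],"delta_rot": [0,0,0],"claw": 0},{"delta_pos": [-0.002,-0.031,0],"delta_rot": [0,0,0],"claw": 0},{"delta_pos": [-0.003,-0.039,0],"delta_rot": [0,0,0.008],"claw": 0},{"delta_pos": [-0.004,-0.047,0],"delta_rot": [0,0,0.016],"claw": 0},{"delta_pos": [-0.005,-0.056,0],"delta_rot": [0,0,0.024],"claw": 0},{"delta_pos": [-0.0055,-0.064,0],"delta_rot": [0,0,0.032],"claw": 0},{"delta_pos": [-0.0055,-0.073,0],"delta_rot": [0,0,0.04],"claw": 0},{"delta_pos": [-0.0055,-0.081,0],"delta_rot": [0,0,0.048],"claw": 0},{"delta_pos": [-0.0055,-0.09,0],"delta_rot": [0,0,0.056],"claw": 0},{"delta_pos": [-0.0055,-0.098,0],"delta_rot": [0,0,0.064],"claw": 0},{"delta_pos": [-0.005,-0.106,0],"delta_rot": [0,0,0.072],"claw": 0},{"delta_pos": [-0.004,-0.115,0],"delta_rot": [0,0,0.08],"claw": 0},{"delta_pos": [-0.003,-0.123,0],"delta_rot": [0,0,0.088],"claw": 0},{"delta_pos": [-0.0025,-0.131,0],"delta_rot": [0,0,0.096],"claw": 0},{"delta_pos": [-0.001,-0.139,0],"delta_rot": [0,0,0.104],"claw": 0},{"delta_pos": [0.001,-0.147,0],"delta_rot": [0,0,0.112],"claw": 0},{"delta_pos": [0.0025,-0.155,0],"delta_rot": [0,0,0.12],"claw": 0},{"delta_pos": [0.004,-0.1635,0],"delta_rot": [0,0,0.127],"claw": 0}]}}

```text
time: 5.58
eef_pos: [0.3581, 0.2267, 0.0616]
tcp_rot: [0.309, 0.592, -0.469, 0.577]
contact_force: [0.9, 3.5, 0.0]
opening: 0.002
```

{"method": "play_rows", "body": {"targets": [{"delta_pos": [0.002,-0.008,0],"delta_rot": [0,0,0.008],"claw": 0},{"delta_pos": [0.004,-0.016,0],"delta_rot": [0,0,0.016],"claw": 0},{"delta_pos": [0.0065,-0.024,0],"delta_rot": [0,0,0.024],"claw": 0},{"delta_pos": [0.009,-0.032,0],"delta_rot": [0,0,0.032],"claw": 0},{"delta_pos": [0.012,-0.04,0],"delta_rot": [0,0,0.04],"claw": 0},{"delta_pos": [0.015,-0.048,0],"delta_rot": [0,0,0.048],"claw": 0},{"delta_pos": [0.0185,-0.0555,0],"delta_rot": [0,0,0.056],"claw": 0},{"delta_pos": [0.022,-0.063,0],"delta_rot": [0,0,0.064],"claw": 0},{"delta_pos": [0.026,-0.0705,0],"delta_rot": [0,0,0.072],"claw": 0},{"delta_pos": [0.03,-0.078,0],"delta_rot": [0,0,0.08],"claw": 0},{"delta_pos": [0.034,-0.085,0],"delta_rot": [0,0,0.088],"claw": 0},{"delta_pos": [0.038,-0.092,0],"delta_rot": [0,0,0.096],"claw": 0},{"delta_pos": [0.041,-0.097,0],"delta_rot": [0,0,0.101],"claw": 0},{"delta_pos": [0.044,-0.102,0],"delta_rot": [0,0,0.107],"claw": 0},{"delta_pos": [0.046,-0.105,0],"delta_rot": [0,0,0.11],"claw": 0},{"delta_pos": [0.047,-0.1065,0],"delta_rot": [0,0,0.111],"claw": 0},{"delta_pos": [0.047,-0.1065,0],"delta_rot": [0,0,0.111],"claw": 0}]}}

```text
time: 7.0
eef_pos: [0.4052, 0.1199, 0.062]
tcp_rot: [0.202, 0.637, -0.362, 0.65]
contact_force: [-0.1, 0.7, 1.9]
opening: 0.002
```

{"method": "play_rows", "body": {"targets": [{"delta_pos": [-0.01,0.011,0],"delta_rot": [0,0,0],"claw": 0},{"delta_pos": [-0.017,0.018,0],"delta_rot": [0,0,0],"claw": 0},{"delta_pos": [-0.017,0.02,0.03],"delta_rot": [0,0,0],"claw": 0},{"delta_pos": [-0.01,0.02,0.07],"delta_rot": [0,0,0],"claw": 0},{"delta_pos": [0.0,0.02,0.11],"delta_rot": [0.02,-0.01,0],"claw": 0},{"delta_pos": [0.01,0.01,0.15],"delta_rot": [0.05,-0.02,0],"claw": 40},{"delta_pos": [0.02,-0.02,0.19],"delta_rot": [0.07,-0.024,0],"claw": 85},{"delta_pos": [0.04,-0.05,0.22],"delta_rot": [0.07,-0.024,0],"claw": 85},{"delta_pos": [0.06,-0.08,0.25],"delta_rot": [0.07,-0.024,0],"claw": 85},{"delta_pos": [0.06,-0.08,0.27],"delta_rot": [0.07,-0.024,0],"claw": 85},{"delta_pos": [0.06,-0.08,0.27],"delta_rot": [0.07,-0.024,0],"claw": 85}]}}

```text
time: 7.92
eef_pos: [0.4686, 0.0371, 0.3397]
tcp_rot: [0.287, 0.643, -0.283, 0.652]
contact_force: [-0.4, 0.1, 0.8]
opening: 0.846
```

```bash
python3 - <<'E'
from h import *
from scipy.spatial.transform import Rotation as R
im,c=snap('wrist','w3.png'); o,d=ray(c,256,192); s=ctrl.get_state(); print(o.round(3),d.round(3),s['eef_pos'],R.from_quat(s['tcp_rot']).as_matrix().round(3))
snap('top','t3.png')
snap('scene','s3.png')
E
```

```text
[0.414 0.094 0.456] [ 0.212 -0.221 -0.952] [0.46713274 0.03842108 0.33630596] [[ 0.009  0.737  0.676]
 [ 0.002  0.676 -0.737]
 [-1.     0.008  0.005]]
```

View pics/w3.png

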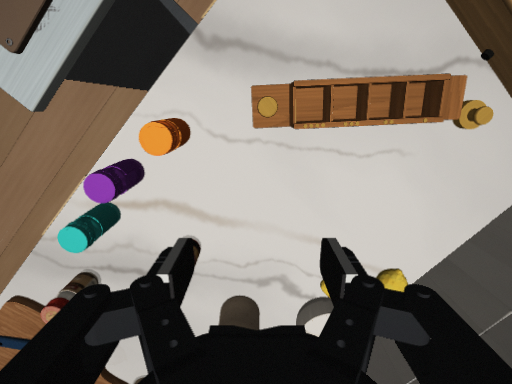

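```bash
python3 - <<'E'
from h import *
im=cv2.imread('pics/w3.png');c=ctrl.calibration('wrist')
k=onz(c,267,106,.064);p=onz(c,484,115,.042);print('knob',k.round(4),'pin',p.round(4),np.linalg.norm((k-p)[:2]))
fl=onz(c,293,129,.06);fr=onz(c,451,121,.06);bl=onz(c,292,80,.06);br=onz(c,448,74,.06)
for n,a,b in(('front',fl,fr),('back',bl,br)):
    d=b-a;print(n,a.round(4),b.round(4),np.linalg.norm(d[:2]).round(4),np.arctan2(d[1],d[0]).round(4))
d=p-k;print('kp yaw',np.arctan2(d[1],d[0])+np.arctan2(27,330))
cv2.imwrite('pics/w3c.png',cv2.resize(im[60:140,240:500],(780,240),interpolation=2))
t=cv2.imread('pics/t3.png');cv2.imwrite('pics/t3c.png',cv2.resize(t[95:285,95:285],(570,570),interpolation=2))
cv2.imwrite('pics/m3.png',np.vstack([cv2.resize(im[60:140,240:500],(780,240),interpolation=2),cv2.resize(t[120:280,100:420],(780,350),interpolation=2)]))
E
```

```text
knob [0.4196 0.1109 0.064 ] pin [0.6655 0.3218 0.042 ] 0.3240036032643452
front [0.4683 0.1134 0.06  ] [0.6261 0.2744 0.06  ] 0.2255 0.7954
back [0.4216 0.1584 0.06  ] [0.5716 0.3082 0.06  ] 0.212 0.7844
kp yaw 0.7906628738388506
```

View pics/m3.png

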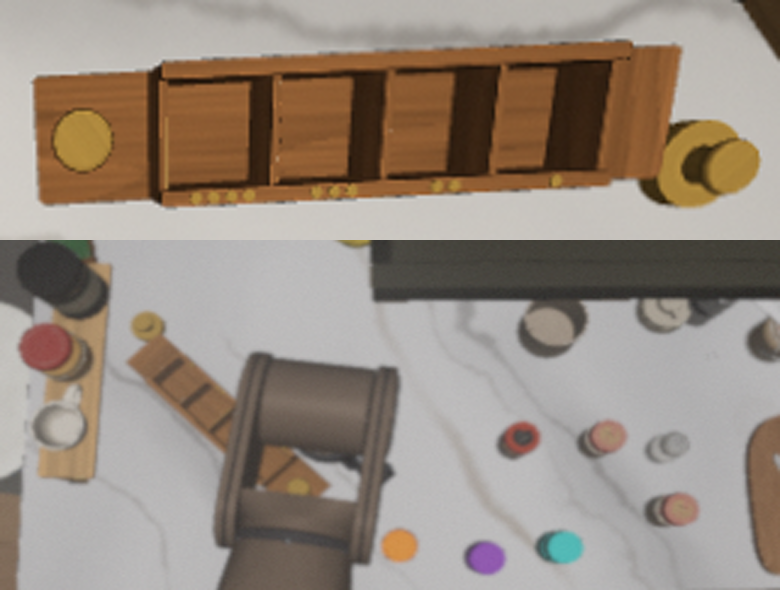

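```bash
cat > tray.py <<'E'
from h import *
from scipy.optimize import least_squares
# picks in w3: (u,v) -> tray local xyz
pk=[((267,106.5),(-.330,.027,.064)),((294.5,123.2),(-.289,.002,.060)),((441.5,117.2),(-.077,.002,.060)),((294.5,84.8),(-.289,.052,.060)),((443.5,79.5),(-.077,.052,.060)),((332,121.7),(-.237,.002,.054)),((369.3,120.3),(-.183,.002,.054)),((407,118.8),(-.129,.002,.054))]
E
python3 - <<'E'
from tray import *
im,c=snap('wrist','w4.png'); old=cv2.imread('pics/w3.png')
g=lambda a:np.float32(cv2.cvtColor(a[50:150,230:500],6))
sh,_=cv2.phaseCorrelate(g(old),g(im)); print('shift',sh)
uv=np.array([p[0] for p in pk])+sh; L=np.array([p[1] for p in pk])
def pts(q): 
    C,S=np.cos(q[2]),np.sin(q[2]); return np.c_[q[0]+C*L[:,0]-S*L[:,1],q[1]+S*L[:,0]+C*L[:,1],L[:,2]]
f=lambda q:(np.array([proj(c,P) for P in pts(q)])-uv).ravel()
r=least_squares(f,[.68,.31,.79],loss='soft_l1');print(r.x.round(4),r.fun.reshape(-1,2).round(1).tolist())
q=r.x;C,S=np.cos(q[2]),np.sin(q[2])
for n,x in zip((1,2,3,4),(-.102,-.156,-.21,-.264)): print(n,(q[0]+C*x-S*.027).round(4),(q[1]+S*x+C*.027).round(4))
print(ctrl.get_state()['eef_pos'])
E
```

```text
shift (4.055523905735839, 6.023084867920225)
[0.6808 0.3222 0.786 ] [[-0.9, -0.2], [0.7, 0.1], [2.0, 0.0], [0.9, 1.2], [5.9, 0.3], [-1.5, -0.2], [-1.5, -0.4], [-2.0, -0.4]]
1 0.5896 0.2691
2 0.5515 0.2309
3 0.5133 0.1927
4 0.4752 0.1545
[0.46425572 0.04037817 0.33039862]
```

{"method": "play_rows", "body": {"targets": [{"delta_pos": [0.006,0.04,0.03],"delta_rot": [0,0,0],"claw": 85},{"delta_pos": [0.012,0.08,0.03],"delta_rot": [0,0,0],"claw": 85},{"delta_pos": [0.018,0.12,0.03],"delta_rot": [0,0,0],"claw": 85},{"delta_pos": [0.024,0.16,0.03],"delta_rot": [0,0,0],"claw": 85},{"delta_pos": [0.03,0.19,0.03],"delta_rot": [0,0,0],"claw": 85},{"delta_pos": [0.03,0.19,0.03],"delta_rot": [0,0,0],"claw": 85},{"delta_pos": [0.03,0.19,0.03],"delta_rot": [0,0,0],"claw": 85},{"delta_pos": [0.03,0.19,0.03],"delta_rot": [0,0,0],"claw": 85},{"delta_pos": [0.03,0.19,0.03],"delta_rot": [0,0,0],"claw": 85}]}}

```text
time: 8.87
eef_pos: [0.4936, 0.2298, 0.3593]
tcp_rot: [0.284, 0.649, -0.283, 0.646]
contact_force: [0.1, -0.0, 0.7]
opening: 1.001
```

```bash
python3 - <<'E'
from tray import *
im,c=snap('wrist','w5.png'); print(ctrl.get_state()['eef_pos'])
L=[p[1] for p in pk]; q=[.6808,.3222,.786];C,S=np.cos(q[2]),np.sin(q[2])
uv=np.array([proj(c,(q[0]+C*x-S*y,q[1]+S*x+C*y,z)) for x,y,z in L]); print(uv.round(0).tolist(), proj(c,(.681,.315,.042)))
u0,v0=(uv.min(0)-30).astype(int);u0=max(u0,0);v0=max(v0,0);print(u0,v0)
cv2.imwrite('pics/w5c.png',cv2.resize(im[v0:v0+130,u0:u0+266],None,fx=3,fy=3,interpolation=2))
E
```

```text
[0.49383034 0.2295475  0.35971501]
[[176.0, 190.0], [204.0, 203.0], [332.0, 198.0], [200.0, 173.0], [333.0, 168.0], [235.0, 200.0], [267.0, 199.0], [300.0, 198.0]] [370.48942838 196.75409608]
146 137
```

View pics/w5c.png

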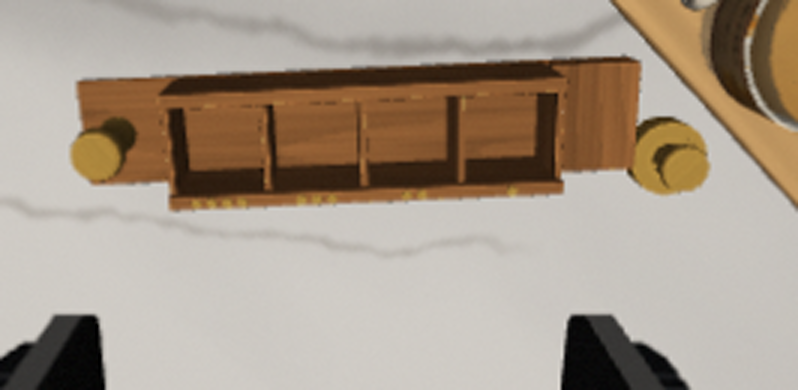

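```bash
python3 - <<'E'
from tray import *
c=ctrl.calibration('wrist')
P=[((97,155),(-.330,.027,.064)),((268,189),(-.237,.002,.054)),((364,186),(-.183,.002,.054)),((462,181),(-.129,.002,.054)),((684,167),(0,0,.042)),((558,181),(-.077,.002,.06)),((176,194),(-.289,.002,.06))]
uv=np.array([p[0] for p in P])/3+[146,137]; L=np.array([p[1] for p in P])
def pts(q): 
    C,S=np.cos(q[2]),np.sin(q[2]); return np.c_[q[0]+C*L[:,0]-S*L[:,1],q[1]+S*L[:,0]+C*L[:,1],L[:,2]]
f=lambda q:(np.array([proj(c,p) for p in pts(q)])-uv).ravel()
r=least_squares(f,[.68,.31,.79],loss='soft_l1');q=r.x;print(q.round(4),r.fun.reshape(-1,2).round(1).tolist())
C,S=np.cos(q[2]),np.sin(q[2])
for n,x in zip((1,2,3,4),(-.102,-.156,-.21,-.264)): print(n,(q[0]+C*x-S*.027).round(4),(q[1]+S*x+C*.027).round(4))
print('pin',onz(c,*uv[4],.042).round(4))
E
```

```text
[0.6818 0.323  0.7818] [[-1.4, 0.4], [0.4, -0.4], [0.6, -0.6], [0.2, -0.1], [0.1, 0.7], [0.2, -0.2], [-0.5, 0.3]]
1 0.5903 0.2703
2 0.552 0.2322
3 0.5137 0.1942
4 0.4754 0.1561
pin [0.6807 0.3236 0.042 ]
```

{"method": "play_rows", "body": {"targets": [{"delta_pos": [0,-0.04,0],"delta_rot": [0,0,-0.039],"claw": 85},{"delta_pos": [0,-0.08,-0.01],"delta_rot": [0,0,-0.078],"claw": 85},{"delta_pos": [0,-0.12,-0.02],"delta_rot": [0,0,-0.117],"claw": 85},{"delta_pos": [0,-0.155,-0.03],"delta_rot": [0,0,-0.156],"claw": 85},{"delta_pos": [0,-0.19,-0.04],"delta_rot": [0,0,-0.195],"claw": 85},{"delta_pos": [0,-0.225,-0.05],"delta_rot": [0,0,-0.234],"claw": 85},{"delta_pos": [0,-0.26,-0.06],"delta_rot": [0,0,-0.273],"claw": 85},{"delta_pos": [0,-0.295,-0.08],"delta_rot": [0,0,-0.312],"claw": 85},{"delta_pos": [0,-0.33,-0.09],"delta_rot": [0,0,-0.351],"claw": 85},{"delta_pos": [0,-0.36,-0.1],"delta_rot": [0,0,-0.39],"claw": 85},{"delta_pos": [0,-0.385,-0.12],"delta_rot": [0,0,-0.429],"claw": 85},{"delta_pos": [0,-0.406,-0.14],"delta_rot": [0,0,-0.468],"claw": 85},{"delta_pos": [0,-0.406,-0.14],"delta_rot": [0,0,-0.487],"claw": 85},{"delta_pos": [0,-0.406,-0.14],"delta_rot": [0,0,-0.487],"claw": 85},{"delta_pos": [0,-0.406,-0.14],"delta_rot": [0,0,-0.487],"claw": 85}]}}

```text
time: 10.17
eef_pos: [0.4933, -0.1773, 0.2199]
tcp_rot: [0.655, 0.271, -0.652, 0.27]
contact_force: [0.7, 0.8, 0.2]
opening: 0.995
```

```bash
cat > caps.py <<'E'
from h import *
from scipy.spatial.transform import Rotation as R
def caps(im,c):
    hsv=cv2.cvtColor(im,cv2.COLOR_BGR2HSV)
    m=(((hsv[...,0]<12)|(hsv[...,0]>172))&(hsv[...,1]>90)&(hsv[...,2]>90)).astype('uint8')
    n,l,st,ce=cv2.connectedComponentsWithStats(m)
    for i in range(1,n):
        if st[i,4]>150:
            # project hull boundary to z=.106 and z=.085; report mask centroid on mid and circle
            print(st[i].tolist(),ce[i].round(1),'top',onz(c,*ce[i],.106).round(4),'mid',onz(c,*ce[i],.097).round(4))
E
python3 - <<'E'
from caps import *
im,c=snap('wrist','w6.png'); s=ctrl.get_state();print(s['eef_pos'],R.from_quat(s['tcp_rot']).as_matrix()[:,:2].round(3).tolist())
caps(im,c)
E
```

```text
[ 0.49371184 -0.17695403  0.22045583] [[0.005, 0.707], [0.002, -0.707], [-1.0, 0.002]]
[234, 174, 47, 45, 1101] [257.4 195. ] top [ 0.4952 -0.1753  0.106 ] mid [ 0.4931 -0.1773  0.097 ]
[311, 249, 27, 37, 419] [322.5 268. ] top [ 0.4868 -0.2754  0.106 ] mid [ 0.4845 -0.2813  0.097 ]
```

View pics/w6.png

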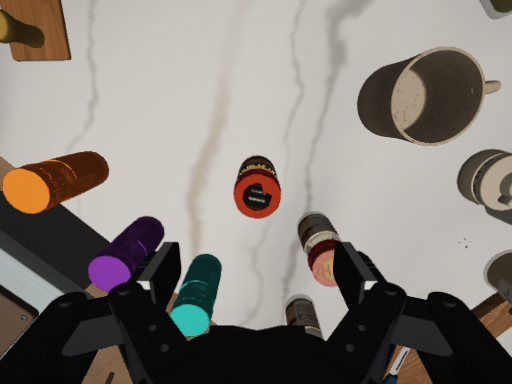

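{"method": "play_rows", "body": {"newtons": 50, "targets": [{"delta_pos": [0.001,0.0005,-0.04],"delta_rot": [0,0,0],"claw": 85},{"delta_pos": [0.001,0.0005,-0.08],"delta_rot": [0,0,0],"claw": 85},{"delta_pos": [0.001,0.0005,-0.115],"delta_rot": [0,0,0],"claw": 85},{"delta_pos": [0.001,0.0005,-0.132],"delta_rot": [0,0,0],"claw": 85},{"delta_pos": [0.001,0.0005,-0.132],"delta_rot": [0,0,0],"claw": 70},{"delta_pos": [0.001,0.0005,-0.132],"delta_rot": [0,0,0],"claw": 55},{"delta_pos": [0.001,0.0005,-0.132],"delta_rot": [0,0,0],"claw": 40},{"delta_pos": [0.001,0.0005,-0.132],"delta_rot": [0,0,0],"claw": 40},{"delta_pos": [0.001,0.0005,-0.132],"delta_rot": [0,0,0],"claw": 40},{"delta_pos": [0.001,0.0005,-0.132],"delta_rot": [0,0,0],"claw": 40},{"delta_pos": [0.001,0.0005,-0.132],"delta_rot": [0,0,0],"claw": 40},{"delta_pos": [0.001,0.0005,-0.132],"delta_rot": [0,0,0],"claw": 40}]}}

```text
time: 11.22
eef_pos: [0.4964, -0.1772, 0.0914]
tcp_rot: [0.656, 0.27, -0.65, 0.272]
contact_force: [-0.8, 1.4, 6.9]
opening: 0.508
```

{"method": "play_rows", "body": {"targets": [{"delta_pos": [0,0,0.03],"delta_rot": [0,0,0],"claw": 40},{"delta_pos": [0,0,0.07],"delta_rot": [0,0,0],"claw": 40},{"delta_pos": [0,0.01,0.11],"delta_rot": [0,0,0.035],"claw": 40},{"delta_pos": [0,0.03,0.13],"delta_rot": [0,0,0.07],"claw": 40},{"delta_pos": [0,0.06,0.14],"delta_rot": [0,0,0.105],"claw": 40},{"delta_pos": [0.005,0.09,0.14],"delta_rot": [0,0,0.14],"claw": 40},{"delta_pos": [0.01,0.12,0.14],"delta_rot": [0,0,0.175],"claw": 40},{"delta_pos": [0.015,0.15,0.14],"delta_rot": [0,0,0.21],"claw": 40},{"delta_pos": [0.02,0.18,0.14],"delta_rot": [0,0,0.245],"claw": 40},{"delta_pos": [0.025,0.21,0.14],"delta_rot": [0,0,0.28],"claw": 40},{"delta_pos": [0.03,0.24,0.14],"delta_rot": [0,0,0.315],"claw": 40},{"delta_pos": [0.03,0.26,0.14],"delta_rot": [0,0,0.35],"claw": 40},{"delta_pos": [0.03,0.28,0.14],"delta_rot": [0,0,0.385],"claw": 40},{"delta_pos": [0.03,0.3,0.14],"delta_rot": [0,0,0.42],"claw": 40},{"delta_pos": [0.03,0.3,0.14],"delta_rot": [0,0,0.455],"claw": 40},{"delta_pos": [0.03,0.3,0.14],"delta_rot": [0,0,0.49],"claw": 40},{"delta_pos": [0.03,0.3,0.14],"delta_rot": [0,0,0.5],"claw": 40}]}}

```text
time: 12.63
eef_pos: [0.5264, 0.1234, 0.232]
tcp_rot: [0.272, 0.655, -0.266, 0.653]
contact_force: [0.3, 0.4, -0.5]
opening: 0.511
```

{"method": "play_rows", "body": {"targets": [{"delta_pos": [0,0,0],"delta_rot": [0,0,0.035],"claw": 40},{"delta_pos": [0,0,0],"delta_rot": [0,0,0.07],"claw": 40},{"delta_pos": [0,0,0],"delta_rot": [0,0,0.105],"claw": 40},{"delta_pos": [0,0,0],"delta_rot": [0,0,0.14],"claw": 40},{"delta_pos": [0,0,0],"delta_rot": [0,0,0.175],"claw": 40},{"delta_pos": [0,0,0],"delta_rot": [0,0,0.21],"claw": 40},{"delta_pos": [0,0,0],"delta_rot": [0,0,0.245],"claw": 40},{"delta_pos": [0,0,0],"delta_rot": [0,0,0.28],"claw": 40},{"delta_pos": [0,0,0],"delta_rot": [0,0,0.315],"claw": 40},{"delta_pos": [0.01,0.024,0],"delta_rot": [0,0,0.35],"claw": 40},{"delta_pos": [0.02,0.048,0],"delta_rot": [0,0,0.385],"claw": 40},{"delta_pos": [0.03,0.072,0],"delta_rot": [0,0,0.42],"claw": 40},{"delta_pos": [0.04,0.096,0],"delta_rot": [0,0,0.455],"claw": 40},{"delta_pos": [0.05,0.12,0],"delta_rot": [0,0,0.49],"claw": 40},{"delta_pos": [0.0636,0.1466,0],"delta_rot": [0,0,0.5],"claw": 40},{"delta_pos": [0.0636,0.1466,0],"delta_rot": [0,0,0.5],"claw": 40},{"delta_pos": [0.0636,0.1466,0],"delta_rot": [0,0,0.5],"claw": 40},{"delta_pos": [0.0636,0.1466,0],"delta_rot": [0,0,0.5],"claw": 40}]}}

```text
time: 14.13
eef_pos: [0.5897, 0.2696, 0.2321]
tcp_rot: [-0.271, 0.655, 0.274, 0.65]
contact_force: [-0.2, -0.8, -0.8]
opening: 0.506
```

```bash
python3 - <<'E'
from caps import *
im,c=snap('wrist','w7.png'); s=ctrl.get_state();print(s['eef_pos'],R.from_quat(s['tcp_rot']).as_matrix()[:,:2].round(3).tolist())
# overlay predicted tray
q=[.6815,.3228,.7835];C,S=np.cos(q[2]),np.sin(q[2])
for x,y,z in [(-.33,.027,.064)]+[(a,b,.06) for a in(-.289,-.077) for b in(.002,.052)]+[(a,.027,.054) for a in(-.237,-.183,-.129)]:
    u=proj(c,(q[0]+C*x-S*y,q[1]+S*x+C*y,z)); cv2.circle(im,tuple(int(round(t)) for t in u),2,(255,255,0),-1)
cv2.imwrite('pics/w7o.png',im)
E
```

```text
[0.58969018 0.26921319 0.23212143] [[-0.009, -0.711], [0.001, 0.703], [-1.0, 0.007]]
```

View pics/w7o.png

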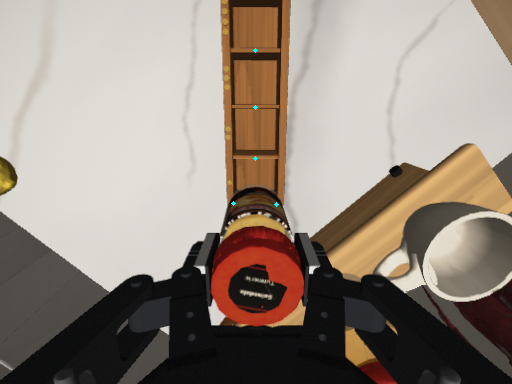

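{"method": "play_rows", "body": {"targets": [{"delta_pos": [0,0.001,-0.03],"delta_rot": [0,0,0],"claw": 40},{"delta_pos": [0,0.001,-0.06],"delta_rot": [0,0,0],"claw": 40},{"delta_pos": [0,0.001,-0.07],"delta_rot": [0,0,0],"claw": 40},{"delta_pos": [0,0.001,-0.078],"delta_rot": [0,0,0],"claw": 40},{"delta_pos": [0,0.001,-0.085],"delta_rot": [0,0,0],"claw": 40},{"delta_pos": [0,0.001,-0.092],"delta_rot": [0,0,0],"claw": 40},{"delta_pos": [0,0.001,-0.098],"delta_rot": [0,0,0],"claw": 40},{"delta_pos": [0,0.001,-0.102],"delta_rot": [0,0,0],"claw": 40},{"delta_pos": [0,0.001,-0.102],"delta_rot": [0,0,0],"claw": 40}]}}

```text
time: 14.93
eef_pos: [0.5895, 0.2702, 0.1297]
tcp_rot: [-0.271, 0.656, 0.274, 0.65]
contact_force: [0.8, 0.4, -1.4]
opening: 0.511
```

{"method": "play_rows", "body": {"targets": [{"delta_pos": [0,0,-0.008],"delta_rot": [0,0,0],"claw": 40},{"delta_pos": [0,0,-0.016],"delta_rot": [0,0,0],"claw": 40},{"delta_pos": [0,0,-0.023],"delta_rot": [0,0,0],"claw": 40},{"delta_pos": [0,0,-0.027],"delta_rot": [0,0,0],"claw": 40},{"delta_pos": [0,0,-0.029],"delta_rot": [0,0,0],"claw": 40},{"delta_pos": [0,0,-0.029],"delta_rot": [0,0,0],"claw": 40}]}}

```text
time: 15.43
eef_pos: [0.5893, 0.2702, 0.1001]
tcp_rot: [-0.271, 0.656, 0.274, 0.649]
contact_force: [0.6, 0.0, -0.3]
opening: 0.51
```

{"method": "play_rows", "body": {"targets": [{"delta_pos": [0,0,0],"delta_rot": [0,0,0],"claw": 47},{"delta_pos": [0,0,0],"delta_rot": [0,0,0],"claw": 56},{"delta_pos": [0,0,0],"delta_rot": [0,0,0],"claw": 66},{"delta_pos": [0,0,0.0],"delta_rot": [0,0,0],"claw": 75},{"delta_pos": [0,0,0.02],"delta_rot": [0,0,0],"claw": 80},{"delta_pos": [0,0,0.06],"delta_rot": [0,0,0],"claw": 85},{"delta_pos": [0,0,0.1],"delta_rot": [0,0,0],"claw": 85},{"delta_pos": [0,0,0.14],"delta_rot": [0,0,0],"claw": 85},{"delta_pos": [0,0,0.15],"delta_rot": [0,0,0],"claw": 85},{"delta_pos": [0,0,0.15],"delta_rot": [0,0,0],"claw": 85}]}}

```text
time: 16.27
eef_pos: [0.5917, 0.2709, 0.2566]
tcp_rot: [-0.271, 0.652, 0.273, 0.653]
contact_force: [0.7, 0.4, -0.4]
opening: 0.995
```

```bash
cat >> caps.py <<'E'
E
python3 - <<'E'
from caps import *
im,c=snap('wrist','w8.png'); s=ctrl.get_state();print(s['eef_pos'])
caps(im,c)
print('cap expect',proj(c,(.590,.270,.114)),proj(c,(.590,.270,.093)))
print([proj(c,(.590+.0225*a,.270+.0225*b,.114)).round(0).tolist() for a,b in((1,0),(-1,0),(0,1),(0,-1))])
E
```

```text
[0.59020995 0.27044704 0.25261491]
[234, 162, 44, 46, 1006] [256.7 184.8] top [0.5899 0.2706 0.106 ] mid [0.5917 0.2724 0.097 ]
[382, 345, 41, 39, 1140] [403.5 366.8] top [0.6296 0.5941 0.106 ] mid [0.6327 0.6068 0.097 ]
cap expect [256.26848805 186.61329935] [256.21953597 181.15282071]
[[241.0, 201.0], [272.0, 171.0], [272.0, 201.0], [240.0, 171.0]]
```

{"method": "play_rows", "body": {"targets": [{"delta_pos": [-0.02,-0.035,0],"delta_rot": [0,0,-0.035],"claw": 85},{"delta_pos": [-0.04,-0.07,0],"delta_rot": [0,0,-0.07],"claw": 85},{"delta_pos": [-0.055,-0.107,0],"delta_rot": [0,0,-0.105],"claw": 85},{"delta_pos": [-0.07,-0.145,0],"delta_rot": [0,0,-0.14],"claw": 85},{"delta_pos": [-0.08,-0.184,0],"delta_rot": [0,0,-0.175],"claw": 85},{"delta_pos": [-0.09,-0.223,0],"delta_rot": [0,0,-0.21],"claw": 85},{"delta_pos": [-0.097,-0.262,0],"delta_rot": [0,0,-0.245],"claw": 85},{"delta_pos": [-0.097,-0.302,0],"delta_rot": [0,0,-0.28],"claw": 85},{"delta_pos": [-0.097,-0.34,0],"delta_rot": [0,0,-0.315],"claw": 85},{"delta_pos": [-0.097,-0.38,0],"delta_rot": [0,0,-0.35],"claw": 85},{"delta_pos": [-0.097,-0.42,0],"delta_rot": [0,0,-0.385],"claw": 85},{"delta_pos": [-0.097,-0.46,0],"delta_rot": [0,0,-0.42],"claw": 85},{"delta_pos": [-0.097,-0.5,-0.01],"delta_rot": [0,0,-0.455],"claw": 85},{"delta_pos": [-0.097,-0.53,-0.02],"delta_rot": [0,0,-0.49],"claw": 85},{"delta_pos": [-0.097,-0.555,-0.02],"delta_rot": [0,0,-0.5],"claw": 85},{"delta_pos": [-0.097,-0.555,-0.02],"delta_rot": [0,0,-0.5],"claw": 85},{"delta_pos": [-0.097,-0.555,-0.02],"delta_rot": [0,0,-0.5],"claw": 85},{"delta_pos": [-0.097,-0.555,-0.02],"delta_rot": [0,0,-0.5],"claw": 85}]}}

```text
time: 17.82
eef_pos: [0.4924, -0.2835, 0.2303]
tcp_rot: [0.271, 0.656, -0.266, 0.653]
contact_force: [0.4, 0.6, 0.3]
opening: 0.997
```

```bash
cat > circ.py <<'E'
from caps import *
from scipy.optimize import least_squares
def jarfit(im,c,p0,zt=.106):
    # cap silhouette = hull of projected top and bottom circles; match mask hull extents in 24 directions
    hsv=cv2.cvtColor(im,cv2.COLOR_BGR2HSV)
    m=(((hsv[...,0]<14)|(hsv[...,0]>170))&(hsv[...,1]>70)&(hsv[...,2]>50)).astype('uint8')
    n,l,st,ce=cv2.connectedComponentsWithStats(m)
    e=proj(c,(p0[0],p0[1],zt-.01)); i=1+min(range(n-1),key=lambda i:np.hypot(*(ce[i+1]-e))+(1e4 if st[i+1,4]<150 else 0))
    px=np.argwhere(l==i)[:,::-1].astype(float); t=np.arange(24)*2*np.pi/24; D=np.c_[np.cos(t),np.sin(t)]
    ext=(px@D.T).max(0)+.3
    def f(q):
        pr=np.array([proj(c,(q[0]+q[2]*np.cos(a),q[1]+q[2]*np.sin(a),z)) for a in t for z in(zt,zt-.021)]); return (pr@D.T).max(0)-ext
    r=least_squares(f,[p0[0],p0[1],.0215],loss='soft_l1'); print('jar',r.x.round(4),'rms',np.sqrt((r.fun**2).mean()).round(2),'blob',st[i].tolist(),ce[i].round(0)); return r.x
E
python3 - <<'E'
from circ import *
im,c=snap('wrist','w9.png'); s=ctrl.get_state();print(s['eef_pos'],R.from_quat(s['tcp_rot']).as_matrix()[:,1].round(3))
jarfit(im,c,(.494,-.284)); jarfit(im,c,(.391,-.37))
for f,p in(('w6.png',None),): pass
s1=cv2.imread('pics/s1.png');cs=ctrl.calibration('scene')
for p in((.495,-.176),(.494,-.284),(.391,-.37)): jarfit(s1,cs,p)
im,c=snap('scene','s9.png'); jarfit(im,c,(.59,.27),.114)
E
```

```text
[ 0.49271534 -0.28321488  0.23097952] [0.703 0.712 0.005]
jar [ 0.4934 -0.2836  0.022 ] rms 0.39 blob [235, 170, 45, 49, 1342] [257. 193.]
jar [ 0.3905 -0.3696  0.0211] rms 1.74 blob [94, 158, 47, 48, 1266] [118. 182.]
jar [ 0.4933 -0.1772  0.0215] rms 0.21 blob [242, 226, 17, 18, 219] [250. 235.]
jar [ 0.4936 -0.2859  0.0218] rms 0.2 blob [250, 261, 18, 20, 237] [259. 271.]
jar [ 0.3911 -0.3716  0.0217] rms 0.26 blob [213, 300, 19, 22, 261] [222. 311.]
jar [0.5784 0.2531 0.034 ] rms 2.44 blob [242, 110, 19, 25, 198] [252. 119.]
```

{"method": "play_rows", "body": {"newtons": 50, "targets": [{"delta_pos": [0.0007,-0.0012,-0.04],"delta_rot": [0,0,0],"claw": 85},{"delta_pos": [0.0007,-0.0012,-0.08],"delta_rot": [0,0,0],"claw": 85},{"delta_pos": [0.0007,-0.0012,-0.12],"delta_rot": [0,0,0],"claw": 85},{"delta_pos": [0.0007,-0.0012,-0.14],"delta_rot": [0,0,0],"claw": 85},{"delta_pos": [0.0007,-0.0012,-0.142],"delta_rot": [0,0,0],"claw": 70},{"delta_pos": [0.0007,-0.0012,-0.142],"delta_rot": [0,0,0],"claw": 55},{"delta_pos": [0.0007,-0.0012,-0.142],"delta_rot": [0,0,0],"claw": 40},{"delta_pos": [0.0007,-0.0012,-0.142],"delta_rot": [0,0,0],"claw": 40},{"delta_pos": [0.0007,-0.0012,-0.142],"delta_rot": [0,0,0],"claw": 40},{"delta_pos": [0.0007,-0.0012,-0.142],"delta_rot": [0,0,0],"claw": 40},{"delta_pos": [0.0007,-0.0012,-0.142],"delta_rot": [0,0,0],"claw": 40},{"delta_pos": [0.0007,-0.0012,-0.142],"delta_rot": [0,0,0],"claw": 40}]}}

```text
time: 18.92
eef_pos: [0.4953, -0.2855, 0.0924]
tcp_rot: [0.27, 0.653, -0.266, 0.655]
contact_force: [1.0, 1.3, 6.6]
opening: 0.506
```

{"method": "play_rows", "body": {"targets": [{"delta_pos": [0,0,0.03],"delta_rot": [0,0,0],"claw": 40},{"delta_pos": [0,0,0.07],"delta_rot": [0,0,0],"claw": 40},{"delta_pos": [0,0.01,0.11],"delta_rot": [0,0,0],"claw": 40},{"delta_pos": [0,0.04,0.14],"delta_rot": [0,0,0.035],"claw": 40},{"delta_pos": [0,0.075,0.14],"delta_rot": [0,0,0.07],"claw": 40},{"delta_pos": [0,0.11,0.14],"delta_rot": [0,0,0.105],"claw": 40},{"delta_pos": [0.005,0.145,0.14],"delta_rot": [0,0,0.14],"claw": 40},{"delta_pos": [0.01,0.18,0.14],"delta_rot": [0,0,0.175],"claw": 40},{"delta_pos": [0.015,0.215,0.14],"delta_rot": [0,0,0.21],"claw": 40},{"delta_pos": [0.02,0.25,0.14],"delta_rot": [0,0,0.245],"claw": 40},{"delta_pos": [0.025,0.285,0.14],"delta_rot": [0,0,0.28],"claw": 40},{"delta_pos": [0.03,0.32,0.14],"delta_rot": [0,0,0.315],"claw": 40},{"delta_pos": [0.035,0.355,0.14],"delta_rot": [0,0,0.35],"claw": 40},{"delta_pos": [0.04,0.39,0.14],"delta_rot": [0,0,0.385],"claw": 40},{"delta_pos": [0.045,0.425,0.14],"delta_rot": [0,0,0.42],"claw": 40},{"delta_pos": [0.05,0.46,0.14],"delta_rot": [0,0,0.455],"claw": 40},{"delta_pos": [0.0567,0.495,0.14],"delta_rot": [0,0,0.49],"claw": 40},{"delta_pos": [0.0567,0.5175,0.14],"delta_rot": [0,0,0.497],"claw": 40},{"delta_pos": [0.0567,0.5175,0.14],"delta_rot": [0,0,0.497],"claw": 40},{"delta_pos": [0.0567,0.5175,0.14],"delta_rot": [0,0,0.497],"claw": 40}]}}

```text
time: 20.58
eef_pos: [0.5516, 0.2329, 0.2323]
tcp_rot: [-0.269, 0.654, 0.272, 0.652]
contact_force: [-0.8, 0.6, -0.8]
opening: 0.506
```

```bash
cat > ov.py <<'E'
from caps import *
def ov(im,c,f,q=(.6815,.3228,.7835)):
    im=im.copy();C,S=np.cos(q[2]),np.sin(q[2])
    for x,y,z in [(-.33,.027,.064)]+[(a,b,.06) for a in(-.289,-.077) for b in(.002,.052)]+[(a,.027,.054) for a in(-.237,-.183,-.129)]:
        u=proj(c,(q[0]+C*x-S*y,q[1]+S*x+C*y,z)); cv2.circle(im,tuple(int(round(t)) for t in u),1,(255,255,0),-1)
    cv2.imwrite('pics/'+f,im)
E
python3 - <<'E'
from ov import *
im,c=snap('wrist','w10.png'); s=ctrl.get_state();print(s['eef_pos'],s['opening'],s['contact_force'])
ov(im,c,'w10o.png')
# scan along tray centreline: brightness around predicted divider positions to check tray pose vs w7
c7=None
q=(.6815,.3228,.7835);C,S=np.cos(q[2]),np.sin(q[2]);g=cv2.cvtColor(im,6).astype(int)
def line(pts): return [int(g[int(round(v)),int(round(u))]) if 0<=u<512 and 0<=v<384 else -1 for u,v in pts]
P=lambda x,y,z:proj(c,(q[0]+C*x-S*y,q[1]+S*x+C*y,z))
print('x scan',line([P(-.237+d,.027,.054) for d in np.arange(-.012,.0121,.002)]))
print('y front',line([P(-.26,-.006+d,.06) for d in np.arange(-.012,.0121,.002)]))
print('y back',line([P(-.26,.060+d,.06) for d in np.arange(-.012,.0121,.002)]))
E
```

```text
[0.55170606 0.23187616 0.23224935] 0.5062223819186712 [ 0.56874067  0.45515402 -0.32110999]
x scan [107, 107, 107, 107, 106, 108, 103, 106, 106, 106, 106, 105, 104]
y front [206, 205, 207, 205, 206, 206, 145, 144, 143, 115, 50, 28, 85]
y back [47, 27, 104, 110, 105, 116, 191, 193, 193, 192, 190, 189, 189]
```

{"method": "play_rows", "body": {"targets": [{"delta_pos": [0.001,0.001,-0.03],"delta_rot": [0,0,0],"claw": 40},{"delta_pos": [0.001,0.001,-0.06],"delta_rot": [0,0,0],"claw": 40},{"delta_pos": [0.001,0.001,-0.07],"delta_rot": [0,0,0],"claw": 40},{"delta_pos": [0.001,0.001,-0.078],"delta_rot": [0,0,0],"claw": 40},{"delta_pos": [0.001,0.001,-0.085],"delta_rot": [0,0,0],"claw": 40},{"delta_pos": [0.001,0.001,-0.092],"delta_rot": [0,0,0],"claw": 40},{"delta_pos": [0.001,0.001,-0.098],"delta_rot": [0,0,0],"claw": 40},{"delta_pos": [0.001,0.001,-0.102],"delta_rot": [0,0,0],"claw": 40},{"delta_pos": [0.001,0.001,-0.102],"delta_rot": [0,0,0],"claw": 40}]}}

```text
time: 21.38
eef_pos: [0.5526, 0.2328, 0.1298]
tcp_rot: [-0.268, 0.655, 0.272, 0.652]
contact_force: [0.4, -0.3, -0.5]
opening: 0.507
```

{"method": "play_rows", "body": {"targets": [{"delta_pos": [0,0,-0.008],"delta_rot": [0,0,0],"claw": 40},{"delta_pos": [0,0,-0.016],"delta_rot": [0,0,0],"claw": 40},{"delta_pos": [0,0,-0.023],"delta_rot": [0,0,0],"claw": 40},{"delta_pos": [0,0,-0.027],"delta_rot": [0,0,0],"claw": 40},{"delta_pos": [0,0,-0.029],"delta_rot": [0,0,0],"claw": 40},{"delta_pos": [0,0,-0.029],"delta_rot": [0,0,0],"claw": 40}]}}

```text
time: 21.88
eef_pos: [0.5526, 0.2329, 0.1007]
tcp_rot: [-0.268, 0.655, 0.272, 0.652]
contact_force: [0.5, 0.4, 0.4]
opening: 0.509
```

{"method": "play_rows", "body": {"targets": [{"delta_pos": [0,0,0],"delta_rot": [0,0,0],"claw": 47},{"delta_pos": [0,0,0],"delta_rot": [0,0,0],"claw": 56},{"delta_pos": [0,0,0],"delta_rot": [0,0,0],"claw": 66},{"delta_pos": [0,0,0],"delta_rot": [0,0,0],"claw": 75},{"delta_pos": [0,0,0.02],"delta_rot": [0,0,0],"claw": 80},{"delta_pos": [0,0,0.06],"delta_rot": [0,0,0],"claw": 85},{"delta_pos": [0,0,0.1],"delta_rot": [0,0,0],"claw": 85},{"delta_pos": [0,0,0.14],"delta_rot": [0,0,0],"claw": 85},{"delta_pos": [0,0,0.15],"delta_rot": [0,0,0],"claw": 85},{"delta_pos": [0,0,0.15],"delta_rot": [0,0,0],"claw": 85},{"delta_pos": [0,0,0.15],"delta_rot": [0,0,0],"claw": 85},{"delta_pos": [0,0,0.15],"delta_rot": [0,0,0],"claw": 85}]}}

```text
time: 22.88
eef_pos: [0.5514, 0.2326, 0.248]
tcp_rot: [-0.268, 0.656, 0.272, 0.651]
contact_force: [-0.1, 1.0, -0.9]
opening: 0.997
```

```bash
python3 - <<'E'
from circ import *
im,c=snap('wrist','w11.png'); print(ctrl.get_state()['eef_pos'])
jarfit(im,c,(.552,.232),.114); jarfit(im,c,(.59,.27),.114)
E
```

```text
[0.55118565 0.23258834 0.24748309]
jar [0.5546 0.2335 0.0323] rms 3.16 blob [228, 165, 54, 54, 1559] [255. 189.]
jar [0.5896 0.2702 0.0279] rms 2.47 blob [229, 215, 52, 46, 1378] [255. 236.]
```

{"method": "play_rows", "body": {"targets": [{"delta_pos": [-0.01,-0.039,0],"delta_rot": [0,0,-0.035],"claw": 85},{"delta_pos": [-0.02,-0.078,0],"delta_rot": [0,0,-0.07],"claw": 85},{"delta_pos": [-0.03,-0.117,0],"delta_rot": [0,0,-0.105],"claw": 85},{"delta_pos": [-0.04,-0.156,0],"delta_rot": [0,0,-0.14],"claw": 85},{"delta_pos": [-0.05,-0.195,0],"delta_rot": [0,0,-0.175],"claw": 85},{"delta_pos": [-0.06,-0.234,0],"delta_rot": [0,0,-0.21],"claw": 85},{"delta_pos": [-0.07,-0.273,0],"delta_rot": [0,0,-0.245],"claw": 85},{"delta_pos": [-0.08,-0.312,0],"delta_rot": [0,0,-0.28],"claw": 85},{"delta_pos": [-0.09,-0.351,0],"delta_rot": [0,0,-0.315],"claw": 85},{"delta_pos": [-0.1,-0.39,0],"delta_rot": [0,0,-0.35],"claw": 85},{"delta_pos": [-0.11,-0.429,0],"delta_rot": [0,0,-0.385],"claw": 85},{"delta_pos": [-0.12,-0.468,0],"delta_rot": [0,0,-0.42],"claw": 85},{"delta_pos": [-0.13,-0.507,0],"delta_rot": [0,0,-0.455],"claw": 85},{"delta_pos": [-0.14,-0.546,0],"delta_rot": [0,0,-0.49],"claw": 85},{"delta_pos": [-0.15,-0.58,-0.01],"delta_rot": [0,0,-0.497],"claw": 85},{"delta_pos": [-0.16,-0.602,-0.017],"delta_rot": [0,0,-0.497],"claw": 85},{"delta_pos": [-0.16,-0.602,-0.017],"delta_rot": [0,0,-0.497],"claw": 85},{"delta_pos": [-0.16,-0.602,-0.017],"delta_rot": [0,0,-0.497],"claw": 85},{"delta_pos": [-0.16,-0.602,-0.017],"delta_rot": [0,0,-0.497],"claw": 85}]}}

```text
time: 24.52
eef_pos: [0.3909, -0.3683, 0.2288]
tcp_rot: [0.273, 0.656, -0.264, 0.653]
contact_force: [-0.4, -0.1, 0.7]
opening: 0.993
```

```bash
python3 - <<'E'
from circ import *
im,c=snap('wrist','w12.png'); s=ctrl.get_state();print(s['eef_pos'],R.from_quat(s['tcp_rot']).as_matrix()[:,1].round(3))
jarfit(im,c,(.391,-.371))
E
```

```text
[ 0.39135295 -0.36817518  0.22949842] [0.701 0.713 0.01 ]
jar [ 0.3905 -0.3694  0.022 ] rms 0.35 blob [232, 170, 46, 49, 1359] [254. 194.]
```

{"method": "play_rows", "body": {"newtons": 50, "targets": [{"delta_pos": [-0.0006,-0.0016,-0.04],"delta_rot": [0,0,0],"claw": 85},{"delta_pos": [-0.0006,-0.0016,-0.08],"delta_rot": [0,0,0],"claw": 85},{"delta_pos": [-0.0006,-0.0016,-0.12],"delta_rot": [0,0,0],"claw": 85},{"delta_pos": [-0.0006,-0.0016,-0.139],"delta_rot": [0,0,0],"claw": 85},{"delta_pos": [-0.0006,-0.0016,-0.1405],"delta_rot": [0,0,0],"claw": 70},{"delta_pos": [-0.0006,-0.0016,-0.1405],"delta_rot": [0,0,0],"claw": 55},{"delta_pos": [-0.0006,-0.0016,-0.1405],"delta_rot": [0,0,0],"claw": 40},{"delta_pos": [-0.0006,-0.0016,-0.1405],"delta_rot": [0,0,0],"claw": 40},{"delta_pos": [-0.0006,-0.0016,-0.1405],"delta_rot": [0,0,0],"claw": 40},{"delta_pos": [-0.0006,-0.0016,-0.1405],"delta_rot": [0,0,0],"claw": 40},{"delta_pos": [-0.0006,-0.0016,-0.1405],"delta_rot": [0,0,0],"claw": 40},{"delta_pos": [-0.0006,-0.0016,-0.1405],"delta_rot": [0,0,0],"claw": 40}]}}

```text
time: 25.57
eef_pos: [0.3922, -0.3712, 0.0918]
tcp_rot: [0.271, 0.654, -0.264, 0.655]
contact_force: [0.9, 1.1, 7.0]
opening: 0.512
```

{"method": "play_rows", "body": {"targets": [{"delta_pos": [0,0,0.03],"delta_rot": [0,0,0],"claw": 40},{"delta_pos": [0,0,0.07],"delta_rot": [0,0,0],"claw": 40},{"delta_pos": [0,0.01,0.11],"delta_rot": [0,0,0.01],"claw": 40},{"delta_pos": [0.01,0.045,0.14],"delta_rot": [0,0,0.042],"claw": 40},{"delta_pos": [0.018,0.083,0.14],"delta_rot": [0,0,0.076],"claw": 40},{"delta_pos": [0.026,0.121,0.14],"delta_rot": [0,0,0.11],"claw": 40},{"delta_pos": [0.034,0.159,0.14],"delta_rot": [0,0,0.144],"claw": 40},{"delta_pos": [0.042,0.197,0.14],"delta_rot": [0,0,0.178],"claw": 40},{"delta_pos": [0.05,0.235,0.14],"delta_rot": [0,0,0.212],"claw": 40},{"delta_pos": [0.058,0.273,0.14],"delta_rot": [0,0,0.246],"claw": 40},{"delta_pos": [0.066,0.311,0.14],"delta_rot": [0,0,0.28],"claw": 40},{"delta_pos": [0.074,0.349,0.14],"delta_rot": [0,0,0.314],"claw": 40},{"delta_pos": [0.082,0.387,0.14],"delta_rot": [0,0,0.348],"claw": 40},{"delta_pos": [0.09,0.425,0.14],"delta_rot": [0,0,0.382],"claw": 40},{"delta_pos": [0.1,0.463,0.14],"delta_rot": [0,0,0.416],"claw": 40},{"delta_pos": [0.108,0.5,0.14],"delta_rot": [0,0,0.45],"claw": 40},{"delta_pos": [0.116,0.535,0.14],"delta_rot": [0,0,0.484],"claw": 40},{"delta_pos": [0.1213,0.5647,0.14],"delta_rot": [0,0,0.497],"claw": 40},{"delta_pos": [0.1213,0.5647,0.14],"delta_rot": [0,0,0.497],"claw": 40},{"delta_pos": [0.1213,0.5647,0.14],"delta_rot": [0,0,0.497],"claw": 40}]}}

```text
time: 27.23
eef_pos: [0.5131, 0.1947, 0.2316]
tcp_rot: [-0.268, 0.655, 0.274, 0.651]
contact_force: [0.2, -0.2, -1.7]
opening: 0.513
```

```bash
python3 - <<'E'
from ov import *
im,c=snap('wrist','w13.png'); s=ctrl.get_state();print(s['eef_pos'],s['opening'],s['contact_force'])
ov(im,c,'w13o.png')
q=(.6815,.3228,.7835);C,S=np.cos(q[2]),np.sin(q[2]);g=cv2.cvtColor(im,6).astype(int)
def line(pts): return [int(g[int(round(v)),int(round(u))]) if 0<=u<512 and 0<=v<384 else -1 for u,v in pts]
P=lambda x,y,z:proj(c,(q[0]+C*x-S*y,q[1]+S*x+C*y,z))
for x in(-.25,-.28):
    print('y front',line([P(x,-.006+d,.06) for d in np.arange(-.012,.0121,.002)]))
    print('y back',line([P(x,.060+d,.06) for d in np.arange(-.012,.0121,.002)]))
E
```

```text
[0.51306773 0.19368653 0.23158889] 0.5099976139580252 [ 0.09974194 -0.66227179 -1.60585767]
y front [202, 202, 202, 201, 200, 201, 129, 125, 132, 106, 48, 31, 84]
y back [52, 27, 101, 110, 104, 104, 177, 185, 185, 184, 185, 182, 175]
y front [200, 200, 199, 199, 200, 200, 105, 137, 131, 110, 50, 27, 81]
y back [74, 28, 101, 106, 99, 101, 183, 189, 187, 186, 185, 182, 182]
```

View pics/w13o.png

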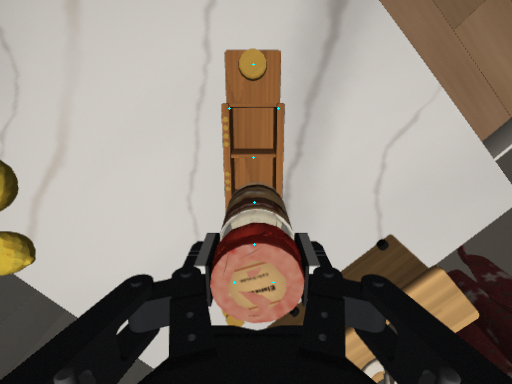

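{"method": "play_rows", "body": {"targets": [{"delta_pos": [0.0013,0.001,-0.03],"delta_rot": [0,0,0],"claw": 40},{"delta_pos": [0.0013,0.001,-0.06],"delta_rot": [0,0,0],"claw": 40},{"delta_pos": [0.0013,0.001,-0.07],"delta_rot": [0,0,0],"claw": 40},{"delta_pos": [0.0013,0.001,-0.078],"delta_rot": [0,0,0],"claw": 40},{"delta_pos": [0.0013,0.001,-0.085],"delta_rot": [0,0,0],"claw": 40},{"delta_pos": [0.0013,0.001,-0.092],"delta_rot": [0,0,0],"claw": 40},{"delta_pos": [0.0013,0.001,-0.098],"delta_rot": [0,0,0],"claw": 40},{"delta_pos": [0.0013,0.001,-0.102],"delta_rot": [0,0,0],"claw": 40},{"delta_pos": [0.0013,0.001,-0.102],"delta_rot": [0,0,0],"claw": 40}]}}

```text
time: 28.03
eef_pos: [0.5142, 0.1946, 0.1292]
tcp_rot: [-0.268, 0.656, 0.273, 0.651]
contact_force: [-1.0, 1.4, -0.4]
opening: 0.514
```

{"method": "play_rows", "body": {"targets": [{"delta_pos": [0,0,-0.008],"delta_rot": [0,0,0],"claw": 40},{"delta_pos": [0,0,-0.016],"delta_rot": [0,0,0],"claw": 40},{"delta_pos": [0,0,-0.023],"delta_rot": [0,0,0],"claw": 40},{"delta_pos": [0,0,-0.027],"delta_rot": [0,0,0],"claw": 40},{"delta_pos": [0,0,-0.029],"delta_rot": [0,0,0],"claw": 40},{"delta_pos": [0,0,-0.029],"delta_rot": [0,0,0],"claw": 40}]}}

```text
time: 28.53
eef_pos: [0.5143, 0.1947, 0.1]
tcp_rot: [-0.268, 0.656, 0.273, 0.651]
contact_force: [0.4, -0.1, -0.2]
opening: 0.51
```

{"method": "play_rows", "body": {"targets": [{"delta_pos": [0,0,0],"delta_rot": [0,0,0],"claw": 47},{"delta_pos": [0,0,0],"delta_rot": [0,0,0],"claw": 56},{"delta_pos": [0,0,0],"delta_rot": [0,0,0],"claw": 66},{"delta_pos": [0,0,0],"delta_rot": [0,0,0],"claw": 75},{"delta_pos": [0,0,0.02],"delta_rot": [0,0,0],"claw": 80},{"delta_pos": [0,0,0.06],"delta_rot": [0,0,0],"claw": 85},{"delta_pos": [0,0,0.1],"delta_rot": [0,0,0],"claw": 85},{"delta_pos": [0,0,0.14],"delta_rot": [0,0,0],"claw": 85},{"delta_pos": [-0.015,-0.035,0.16],"delta_rot": [0,0,0],"claw": 85},{"delta_pos": [-0.03,-0.07,0.16],"delta_rot": [0,0,0],"claw": 85},{"delta_pos": [-0.043,-0.1,0.16],"delta_rot": [0,0,0],"claw": 60},{"delta_pos": [-0.043,-0.125,0.16],"delta_rot": [0,0,0],"claw": 30},{"delta_pos": [-0.043,-0.125,0.16],"delta_rot": [0,0,0],"claw": 0},{"delta_pos": [-0.043,-0.125,0.16],"delta_rot": [0,0,0],"claw": 0},{"delta_pos": [-0.043,-0.125,0.16],"delta_rot": [0,0,0],"claw": 0}]}}

```text
time: 29.78
eef_pos: [0.4714, 0.07, 0.2602]
tcp_rot: [-0.267, 0.656, 0.273, 0.651]
contact_force: [1.4, -0.4, -0.2]
opening: 0.294
```

```bash
python3 - <<'E'
from ov import *
im,c=snap('scene','s14.png'); a=im[90:190,160:320].copy(); ov(im,c,'s14o.png'); b=cv2.imread('pics/s14o.png')[90:190,160:320]
t,ct=snap('top','t14.png'); 
cv2.imwrite('pics/m14.png',np.hstack([cv2.resize(a,(480,300),interpolation=2),cv2.resize(t[140:280,110:250],(300,300),interpolation=2)]))
s=ctrl.get_state();print(s['eef_pos'],s['opening'])
E
```

```text
[0.47139455 0.07051109 0.26000657] 0.10834426963759265
```

View pics/m14.png

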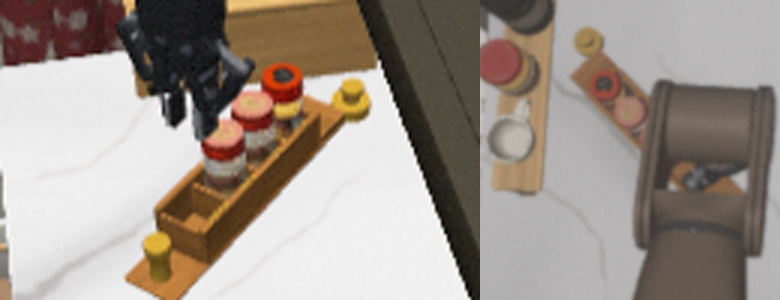

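{"method": "play_rows", "body": {"targets": [{"delta_pos": [0.01,-0.012,0],"delta_rot": [0,0,-0.035],"claw": 0},{"delta_pos": [0.01,-0.012,0],"delta_rot": [0,0,-0.07],"claw": 0},{"delta_pos": [0.01,-0.012,0],"delta_rot": [0,0,-0.105],"claw": 0},{"delta_pos": [0.01,-0.012,0],"delta_rot": [0,0,-0.14],"claw": 0},{"delta_pos": [0.01,-0.012,0],"delta_rot": [0,0,-0.175],"claw": 0},{"delta_pos": [0.01,-0.012,0],"delta_rot": [0,0,-0.21],"claw": 0},{"delta_pos": [0.01,-0.012,0],"delta_rot": [0,0,-0.245],"claw": 0},{"delta_pos": [0.01,-0.012,-0.02],"delta_rot": [0,0,-0.28],"claw": 0},{"delta_pos": [0.01,-0.012,-0.05],"delta_rot": [0,0,-0.315],"claw": 0},{"delta_pos": [0.01,-0.012,-0.08],"delta_rot": [0,0,-0.35],"claw": 0},{"delta_pos": [0.01,-0.012,-0.11],"delta_rot": [0,0,-0.385],"claw": 0},{"delta_pos": [0.01,-0.012,-0.14],"delta_rot": [0,0,-0.42],"claw": 0},{"delta_pos": [0.01,-0.012,-0.16],"delta_rot": [0,0,-0.455],"claw": 0},{"delta_pos": [0.01,-0.012,-0.17],"delta_rot": [0,0,-0.49],"claw": 0},{"delta_pos": [0.01,-0.012,-0.17],"delta_rot": [0,0,-0.5],"claw": 0},{"delta_pos": [0.01,-0.012,-0.17],"delta_rot": [0,0,-0.5],"claw": 0}]}}

```text
time: 31.22
eef_pos: [0.4806, 0.0596, 0.0885]
tcp_rot: [0.274, 0.654, -0.266, 0.653]
contact_force: [0.2, 0.5, 0.0]
opening: -0.001
```

```bash
python3 - <<'E'
from ov import *
im,c=snap('scene','s15.png'); a=cv2.imread('pics/s14.png')
d=cv2.absdiff(im,a)[100:200,160:320].sum(2)>60; print(d.sum())
s=ctrl.get_state();print(s['eef_pos'],R.from_quat(s['tcp_rot']).as_matrix()[:,:2].round(3).tolist(),s['opening'])
# knob position by yellow mask below tray end
h=cv2.cvtColor(im,40); 
for nm,I in(('14',a),('15',im)):
    h=cv2.cvtColor(I,40); m=((h[...,0]>18)&(h[...,0]<32)&(h[...,1]>130)&(h[...,2]>80)).astype('uint8'); n,l,st,ce=cv2.connectedComponentsWithStats(m[100:200,160:320].copy())
    print(nm,[(st[i].tolist(),ce[i].round(1).tolist()) for i in range(1,n) if st[i,4]>25])
E
```

```text
2502
[0.48132787 0.05941381 0.08942854] [[0.004, 0.705], [0.011, 0.709], [-1.0, 0.01]] 0.0016581735815721524
14 [([111, 17, 12, 13, 116], [116.8, 23.0]), ([91, 24, 9, 5, 32], [95.1, 26.1]), ([48, 67, 9, 17, 116], [52.5, 74.6]), ([20, 91, 15, 9, 112], [27.0, 95.5])]
15 [([111, 17, 12, 13, 115], [116.9, 23.1]), ([91, 24, 9, 5, 31], [95.2, 26.1]), ([48, 67, 9, 17, 107], [52.2, 75.3]), ([20, 91, 15, 9, 111], [26.9, 95.6])]
```

{"method": "play_rows", "body": {"targets": [{"delta_pos": [0,0,-0.02],"delta_rot": [-0.015,0.015,0],"claw": 0},{"delta_pos": [0,0,-0.029],"delta_rot": [-0.03,0.03,0],"claw": 0},{"delta_pos": [-0.003,0.003,-0.029],"delta_rot": [-0.03,0.03,0],"claw": 0},{"delta_pos": [-0.012,0.011,-0.029],"delta_rot": [-0.03,0.03,0],"claw": 0},{"delta_pos": [-0.022,0.02,-0.029],"delta_rot": [-0.03,0.03,0],"claw": 0},{"delta_pos": [-0.031,0.028,-0.029],"delta_rot": [-0.03,0.03,0],"claw": 0},{"delta_pos": [-0.037,0.034,-0.029],"delta_rot": [-0.03,0.03,0],"claw": 0},{"delta_pos": [-0.042,0.0395,-0.029],"delta_rot": [-0.03,0.03,-0.01],"claw": 0},{"delta_pos": [-0.047,0.045,-0.029],"delta_rot": [-0.03,0.03,-0.018],"claw": 0},{"delta_pos": [-0.053,0.0516,-0.029],"delta_rot": [-0.03,0.03,-0.025],"claw": 0},{"delta_pos": [-0.059,0.059,-0.029],"delta_rot": [-0.03,0.03,-0.035],"claw": 0},{"delta_pos": [-0.066,0.0685,-0.029],"delta_rot": [-0.03,0.03,-0.046],"claw": 0},{"delta_pos": [-0.0727,0.0779,-0.029],"delta_rot": [-0.03,0.03,-0.057],"claw": 0},{"delta_pos": [-0.079,0.0875,-0.029],"delta_rot": [-0.03,0.03,-0.068],"claw": 0},{"delta_pos": [-0.085,0.0975,-0.029],"delta_rot": [-0.03,0.03,-0.08],"claw": 0},{"delta_pos": [-0.09,0.106,-0.029],"delta_rot": [-0.03,0.03,-0.089],"claw": 0},{"delta_pos": [-0.0945,0.115,-0.029],"delta_rot": [-0.03,0.03,-0.099],"claw": 0},{"delta_pos": [-0.0995,0.125,-0.029],"delta_rot": [-0.03,0.03,-0.11],"claw": 0},{"delta_pos": [-0.104,0.1358,-0.029],"delta_rot": [-0.03,0.03,-0.121],"claw": 0}]}}

```text
time: 32.85
eef_pos: [0.3773, 0.1952, 0.0614]
tcp_rot: [0.349, 0.606, -0.427, 0.573]
contact_force: [2.3, -3.3, 0.8]
opening: -0.001
```

{"method": "play_rows", "body": {"targets": [{"delta_pos": [-0.004,0.0093,0],"delta_rot": [0,0,-0.01],"claw": 0},{"delta_pos": [-0.0075,0.0186,0],"delta_rot": [0,0,-0.019],"claw": 0},{"delta_pos": [-0.0105,0.028,0],"delta_rot": [0,0,-0.029],"claw": 0},{"delta_pos": [-0.0133,0.0375,0],"delta_rot": [0,0,-0.038],"claw": 0},{"delta_pos": [-0.0157,0.047,0],"delta_rot": [0,0,-0.048],"claw": 0},{"delta_pos": [-0.018,0.0565,0],"delta_rot": [0,0,-0.057],"claw": 0},{"delta_pos": [-0.02,0.066,0],"delta_rot": [0,0,-0.067],"claw": 0},{"delta_pos": [-0.0217,0.076,0],"delta_rot": [0,0,-0.076],"claw": 0},{"delta_pos": [-0.023,0.085,0],"delta_rot": [0,0,-0.086],"claw": 0},{"delta_pos": [-0.0243,0.0935,0],"delta_rot": [0,0,-0.095],"claw": 0},{"delta_pos": [-0.0246,0.0985,0],"delta_rot": [0,0,-0.1],"claw": 0},{"delta_pos": [-0.0249,0.103,0],"delta_rot": [0,0,-0.104],"claw": 0},{"delta_pos": [-0.025,0.107,0],"delta_rot": [0,0,-0.108],"claw": 0}]}}

```text
time: 33.93
eef_pos: [0.3517, 0.3018, 0.0618]
tcp_rot: [0.445, 0.538, -0.518, 0.493]
contact_force: [0.0, -6.5, 3.6]
opening: -0.001
```

{"method": "play_rows", "body": {"targets": [{"delta_pos": [0,0.003,0],"delta_rot": [0,0,-0.003],"claw": 0},{"delta_pos": [0,0.006,0],"delta_rot": [0,0,-0.006],"claw": 0},{"delta_pos": [0,0.009,0],"delta_rot": [0,0,-0.009],"claw": 0},{"delta_pos": [0,0.009,0],"delta_rot": [0,0,-0.009],"claw": 0}]}}

```text
time: 34.27
eef_pos: [0.3513, 0.3109, 0.0619]
tcp_rot: [0.453, 0.532, -0.525, 0.486]
contact_force: [0.6, -2.3, 2.6]
opening: -0.001
```

{"method": "play_rows", "body": {"targets": [{"delta_pos": [0,0.003,0],"delta_rot": [0,0,-0.003],"claw": 0},{"delta_pos": [0,0.006,0],"delta_rot": [0,0,-0.006],"claw": 0},{"delta_pos": [0,0.009,0],"delta_rot": [0,0,-0.009],"claw": 0},{"delta_pos": [0,0.009,0],"delta_rot": [0,0,-0.009],"claw": 0}]}}

```text
time: 34.6
eef_pos: [0.3511, 0.32, 0.0619]
tcp_rot: [-0.46, -0.526, 0.532, -0.478]
contact_force: [0.5, -3.0, 1.7]
opening: 0.002
```

{"method": "play_rows", "body": {"targets": [{"delta_pos": [0,0.003,0],"delta_rot": [0,0,-0.003],"claw": 0},{"delta_pos": [0,0.006,0],"delta_rot": [0,0,-0.006],"claw": 0},{"delta_pos": [0,0.006,0],"delta_rot": [0,0,-0.006],"claw": 0}]}}

```text
time: 34.85
eef_pos: [0.351, 0.3261, 0.0619]
tcp_rot: [-0.465, -0.521, 0.537, -0.473]
contact_force: [-0.2, -2.9, 1.7]
opening: 0.002
```

{"method": "play_rows", "body": {"targets": [{"delta_pos": [0,0.003,0],"delta_rot": [0,0,-0.003],"claw": 0},{"delta_pos": [0,0.006,0],"delta_rot": [0,0,-0.006],"claw": 0},{"delta_pos": [0,0.006,0],"delta_rot": [0,0,-0.006],"claw": 0}]}}

```text
time: 35.1
eef_pos: [0.3511, 0.3323, 0.0619]
tcp_rot: [-0.47, -0.517, 0.541, -0.468]
contact_force: [0.3, -3.1, 1.9]
opening: 0.002
```

{"method": "play_rows", "body": {"targets": [{"delta_pos": [0,0.003,0],"delta_rot": [0,0,-0.003],"claw": 0},{"delta_pos": [0,0.006,0],"delta_rot": [0,0,-0.006],"claw": 0},{"delta_pos": [0,0.006,0],"delta_rot": [0,0,-0.006],"claw": 0}]}}

```text
time: 35.35
eef_pos: [0.3511, 0.3363, 0.0619]
tcp_rot: [-0.472, -0.512, 0.547, -0.465]
contact_force: [0.7, -12.0, 5.8]
opening: -0.002
```

{"method": "play_rows", "body": {"targets": [{"delta_pos": [0,-0.004,0],"delta_rot": [0,0,0],"claw": 0},{"delta_pos": [0,-0.015,0],"delta_rot": [0,0,0],"claw": 0},{"delta_pos": [0.01,-0.04,0],"delta_rot": [0,0,0],"claw": 0},{"delta_pos": [0.02,-0.06,0.03],"delta_rot": [0,0,0],"claw": 0},{"delta_pos": [0.03,-0.08,0.07],"delta_rot": [0,0,0],"claw": 0},{"delta_pos": [0.04,-0.1,0.11],"delta_rot": [0,0,0],"claw": 0},{"delta_pos": [0.05,-0.12,0.15],"delta_rot": [0,0,0],"claw": 0},{"delta_pos": [0.08,-0.14,0.18],"delta_rot": [0,0,0],"claw": 0},{"delta_pos": [0.1,-0.14,0.2],"delta_rot": [0,0,0],"claw": 0},{"delta_pos": [0.1,-0.14,0.2],"delta_rot": [0,0,0],"claw": 0},{"delta_pos": [0.1,-0.14,0.2],"delta_rot": [0,0,0],"claw": 0},{"delta_pos": [0.1,-0.14,0.2],"delta_rot": [0,0,0],"claw": 0}]}}

```text
time: 36.35
eef_pos: [0.4504, 0.1963, 0.2609]
tcp_rot: [-0.472, -0.512, 0.547, -0.464]
contact_force: [0.1, 0.8, 0.3]
opening: -0.002
```

```bash
python3 - <<'E'
from circ import *
s=ctrl.get_state();print(s['eef_pos'],s['contact_force'])
w,cw=snap('wrist','w16.png');sc,c=snap('scene','s16.png');t,_=snap('top','t16.png')
w=w.copy()
for th,col in((-.04,(255,255,0)),):
    C,S=np.cos(th),np.sin(th)
    for x,y,z in[(-.33,.027,.064)]+[(a,-.006,.06) for a in(-.29,-.237,-.183,-.129,-.077)]+[(-.353,-.006,.008),(-.353,.06,.008)]:
        u=proj(cw,(.6815+C*x-S*y,.3228+S*x+C*y,z)); cv2.circle(w,tuple(int(round(k)) for k in u),1,col,-1)
w0=cv2.resize(w,(480,360));a=cv2.resize(sc[90:190,160:320],(480,240),interpolation=2)
b=cv2.resize(t[120:280,90:190],(300,480),interpolation=2)
m=np.zeros((600,790,3),'uint8');m[:360,:480]=w0;m[360:,:480]=a;m[:480,485:785]=b;cv2.imwrite('pics/m16.png',m)
# bystanders: compare start/now
for n in('scene','top'):
    A=cv2.imread(f'pics/{n}0.png')
    print(n,(cv2.absdiff(A,{'scene':sc,'top':t}[n]).sum(2)>90)[(slice(200,340),slice(230,370)) if n=='scene' else (slice(100,230),slice(230,400))].sum())
E
```

```text
[0.45038439 0.19629855 0.26087608] [0.08186151 0.7700393  0.27442787]
scene 1217
top 521
```

View pics/m16.png

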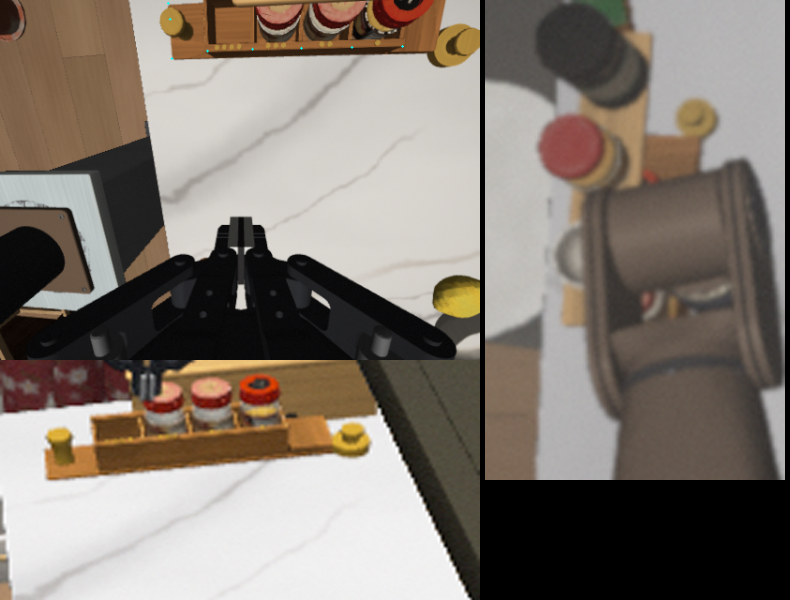

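```bash
python3 - <<'E'
from h import *
from scipy.spatial.transform import Rotation as R
def M(p,q):
    T=np.eye(4);T[:3,:3]=R.from_quat(q).as_matrix();T[:3,3]=p;return T
s=ctrl.get_state();c=dict(ctrl.calibration('wrist'))
CT=np.array(c['camera_from_world'])@M(s['eef_pos'],s['tcp_rot'])
# w2 and w5 poses
for f,p,q in(('w2',(.35962,.37836,.33415),(.499,.501,-.501,.499)),('w5',(.49383,.22955,.35972),(.284,.649,-.283,.646))):
    c['camera_from_world']=CT@np.linalg.inv(M(p,q))
    def yaw(a,b,z):
        A,B=onz(c,*a,z),onz(c,*b,z);d=B-A;return A.round(3),B.round(3),round(float(np.arctan2(d[1],d[0])),3)
    if f=='w2':
        print('tray rail',yaw((278,213.7),(322.5,209.5),.06))
        print('shelf front',yaw((323,209.5),(372.5,211.3),.159)); print('panel bot',yaw((308,139),(400,143),.08),yaw((308.5,128.5),(400,131),.08))
    else: print('shelf w5',yaw((146+612/3,137),(146+798/3,137+208/3),.159))
t=cv2.imread('pics/top0.png');ct=ctrl.calibration('top')
h=cv2.cvtColor(t,40);pts=[]
for v in range(140,215,3):
    row=h[v,120:150];w=np.where((row[:,1]>60)&(row[:,0]>8)&(row[:,0]<28))[0]
    if len(w): pts.append((120+w.max()+.5,v))
P=np.array([onz(ct,u,v,.159)[:2] for u,v in pts]);k=np.polyfit(P[:,0],P[:,1],1);r=P[:,1]-np.polyval(k,P[:,0]);g=abs(r)<.006
k=np.polyfit(P[g,0],P[g,1],1);print('top shelf yaw',np.arctan(k[0]).round(3),'front y at pin x',np.polyval(k,.6815).round(3),g.sum(),len(g),r.std())
E
```

```text
tray rail (array([0.391, 0.298, 0.06 ]), array([0.461, 0.306, 0.06 ]), 0.102)
shelf front (array([0.436, 0.344, 0.159]), array([0.494, 0.341, 0.159]), -0.038)
panel bot (array([0.428, 0.417, 0.08 ]), array([0.556, 0.412, 0.08 ]), -0.041) (array([0.428, 0.431, 0.08 ]), array([0.553, 0.428, 0.08 ]), -0.025)
shelf w5 (array([0.542, 0.338, 0.159]), array([0.666, 0.334, 0.159]), -0.031)
top shelf yaw 0.138 front y at pin x 0.331 15 22 0.005644145367205862
```

```bash
python3 - <<'E'
from h import *
a,b=cv2.imread('pics/s1.png'),cv2.imread('pics/s16.png')
for n,(u,v,r) in dict(salt=(262,313,14),mug=(320,250,22)).items():
    T=a[v-r:v+r,u-r:u+r];m=cv2.matchTemplate(b[v-r-12:v+r+12,u-r-12:u+r+12],T,5);_,s,_,l=cv2.minMaxLoc(m);print(n,s,np.array(l)-12)
print(np.abs(ctrl.get_state()['dq']).max(),ctrl.get_state()['time']); ctrl.sign_off()
E
```

```text
salt 0.9980562925338745 [0 0]
mug 0.9992578625679016 [0 0]
0.0067707720812358275 36.5
the job is handed in; nothing more can be done
```

I swung the tray out to about 0.82 rad from home and put the three jars into pockets 1, 2 and 3, in order. I then pushed the tray back until the force jumped to about 12 N, which I took as the bumpers. I backed the arm clear and handed the job in at 36.5 s.

- **Tray at home:** I measured the tray at about −0.04 rad. The shelf reads −0.025 to −0.041 rad in two wrist views, so the tray is home within the 0.05 rad limit.
- **Jars:** only three jars were there (one red cap with a black label, two with tan-coloured labels). All three were standing in pockets 1 to 3 in the last pictures.
- **Bystanders:** the salt shaker and mug had moved 0 pixels in the scene camera. I never went near the lemon, but I did not measure it separately.
- **Checks that disagreed:** a rough edge fit in the top picture gave the shelf yaw as +0.14 rad. I judged it contaminated by the things on the shelf and ignored it, because the wrist views and the force jump agreed. The first scene and top estimates of the pin were 10 to 18 mm off in y, so I used the close wrist views instead.
- **Disturbances:** I saw no knock to the tray and no slackening of the grip.

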